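# Empty the tall roller tub into the tray under the low shelf

### The job

Slide the black tray square up against its side of the plywood stop rail, centred along it, then push the tall tub against the other side of the rail and tip it over the rail, so that its three rollers roll out into the tray. Stand the empty tub upright again on the table, on its own side and close to the rail, leaving the tray at the rail. Keep the tub low, do not knock the low shelf above it, and leave the other things on the bench alone.

Things in the scene. Friction and masses are not known exactly. Their poses are not given: they have to be found in the camera images.
- station: fixed plywood stop rail standing on the table, a bar 180 mm along its x, 14 mm thick along its y (faces at y = -7 and +7 mm), 25 mm high. Origin at the middle of its underside, z up, x away from the robot along the rail. The tub belongs on its +y side, the tray on its -y side. The low shelf is fixed in this same frame.
- shelf: fixed low shelf of clear acrylic with a plywood strip along its front edge, over the rear part of the station; same origin and axes as station. Underside 200 mm above the table; front edge at x = +15 mm (the strip there reaches up to z = 212 mm), rear edge at x = +175 mm; it spans y = -330 to +310 mm, on two posts 30 mm square (feet 45 mm) at x = 160 mm, y = -315 and +295 mm. Small parts fixed on its top are at x over 90 mm and lower than z = 230 mm.
- tub_center (a point): centre (85 mm above its underside) of the tall open grey tub: outside 114 mm along its x, 64 mm along its y, 170 mm high, walls and floor 4 mm, about 0.3 kg empty. It starts upright on the rail's +y side, its rear third under the shelf, with the three rollers stacked crosswise in it. Axes: z from floor to mouth, x away from the robot, y as the rail's when square.
- tub_mouth (a point): centre of the tub's mouth, 170 mm above its underside. Standing against the rail and pushed near the mouth, the tub turns about the rail's top edge; beyond about 50 to 60 degrees it topples on by itself and then lies over the rail, mouth on the tray floor. Emptied, it falls back upright by itself once nearer upright than about 45 degrees.
- tub_tab (a point): grip point of the tub's yellow tab: an upright plate low on the middle of the tub's front (-x) face, 10 mm thick along the tub's y, sticking out 65 mm in -x, from 4 to 50 mm above the tub's underside. This point is on its middle plane, 100 mm in front of the tub's middle, 36 mm up. Axes as the tub's.
- tub_bar (a point): middle of the tub's yellow bar handle: a round bar 12 mm in diameter, 58 mm long along the tub's x, on two 7 mm posts, 34 mm out from the tub's +y wall and 130 mm above its underside (47 mm clear between the posts, 28 mm clear behind the bar). This point is 66 mm in +y and 32 mm in -x of the tub's middle. When the tub lies over the rail the bar is on top; it turns in a light grip (4 N).
- tray: black open tray, outside 150 mm along its x, 270 mm along its y, walls and floor 4 mm thick, about 0.45 kg, loose and empty: its +y end, towards the rail, is a low lip 14 mm high, its long sides are 22 mm high, its far (-y) end 50 mm, on the -y side of the rail. Origin at the centre of its underside, z up. When docked its lip touches the rail's -y face.
- tray_edge (a point): middle of the outer face of the tray's +y end lip, 7 mm up, 135 mm from the tray's centre.
- tray_tab (a point): grip point of the tray's yellow tab: an upright plate on the middle of the tray's front (-x) wall, 10 mm thick along the tray's y, sticking out 45 mm in -x, from 8 to 52 mm above the table. This point is on its middle plane, 102 mm in front of the tray's centre, 38 mm up. Axes as the tray's.
- roller0_mid (a point): centre of a brown printed roller, a smooth cylinder 44 mm in diameter and 90 mm long along its x, about 70 g; starts in the tub, lowest of the three. It rolls freely.
- roller1_mid (a point): centre of a brown printed roller, a smooth cylinder 44 mm in diameter and 90 mm long along its x, about 70 g; starts in the tub, middle of the three. It rolls freely.
- roller2_mid (a point): centre of a brown printed roller, a smooth cylinder 44 mm in diameter and 90 mm long along its x, about 70 g; starts in the tub, topmost of the three. It rolls freely.
- knob_a: bystander: loose brown scalloped knob 78 mm across with a yellow bar on top, 34 mm high, origin under its centre
- knob_b: bystander: another such knob, 78 mm across, 34 mm high, origin under its centre
- bracket: bystander: loose yellow L bracket, 60 x 20 mm, 60 mm high at its -x end, origin under its centre
- driver: bystander: loose screwdriver about 190 mm long lying along its x, under 40 mm high, origin under its middle
- joystick: bystander: loose joystick, steel base 90 x 90 x 30 mm and red ball top, 119 mm high, origin under its centre
- toggle: bystander: loose toggle switch, 50 x 30 mm body with its bat to +x, 36 mm high, origin under its centre
Mind the look-alikes: they are no part of the job. What is shaped like the part that bears roller2_mid but pink or white is not meant.

How it is judged (in metres and radians):
On the way, in this order (a step that is already met when the one before it is completed fails the run):
1. the tray is docked square against the rail (y of tray_edge in the frame of station between -0.022 and 0 m and x of tray_edge in the frame of station between -0.018 and 0.018 m and angle between the y axis of tray and the y axis of station, either way round below 0.1 rad), for 0.2 s.
2. the tub is up against the rail and leans over it (angle between tub_center's own z axis and vertical between 0.3 and 1.2 rad and contact force between tub and station above 0.3 N), for 0.05 s.
3. the tub lies over the rail, mouth down into the tray (angle between tub_center's own z axis and vertical above 1.6 rad and contact force between tub and station above 0.1 N), for 0.2 s.
At the end, for the whole second after the job is handed in: Rollers inside the tray; tray flat, its end within 43 mm of the rail face and 40 mm along it; tub upright (0.06 rad) on the table on its own side of the rail, its middle 25 to 140 mm from the rail's middle plane and within 50 mm along it; tub and tray at rest, rollers nearly so (x of roller0_mid in the frame of tray between -0.075 and 0.075 m and y of roller0_mid in the frame of tray between -0.135 and 0.135 m and z of each of roller0_mid, roller1_mid, roller2_mid in the frame of tray below 0.06 m and x of roller1_mid in the frame of tray between -0.075 and 0.075 m and y of roller1_mid in the frame of tray between -0.135 and 0.135 m and x of roller2_mid in the frame of tray between -0.075 and 0.075 m and y of roller2_mid in the frame of tray between -0.135 and 0.135 m and angle between tub_center's own z axis and vertical below 0.06 rad and height (world z) of tub_center between 0.08 and 0.09 m and y of tub_center in the frame of station between 0.025 and 0.14 m and x of tub_center in the frame of station between -0.05 and 0.05 m and angle between tray's own z axis and vertical below 0.05 rad and height (world z) of tray below 0.006 m and y of tray_edge in the frame of station above -0.05 m and x of tray_edge in the frame of station between -0.04 and 0.04 m and linear speed of each of tub, tray below 0.03 m/s and linear speed of each of roller0, roller1, roller2 below 0.15 m/s); the robot touches nothing.
It fails at once if the shelf is knocked (over 6 N) (contact force between shelf and anything else above 6 N).
It fails at once if the tub is lifted high to pour it (height (world z) of tub_center above 0.15 m).
It fails at once if one of the other things on the bench is disturbed (moved over 30 mm) (distance of any of knob_a, knob_b, bracket, driver, joystick, toggle from where it was at the start of the episode above 0.03 m).
It also fails if it takes over 72 s, if anything falls off the work surface, if the arm or the gripper's body presses on something with over 40 N, if the wrist force passes 120 N, or if a joint passes its speed limit or range.

### The arm

A 6-joint arm with a two-finger parallel gripper is mounted at the origin on the work surface. World frame = base frame: x ahead of the robot, y to its left, z up, the work surface at z = 0. Lengths are in mm, angles in degrees, forces in N, time in s.
With the tool pointing down it reaches from about 325 to 1000 mm from the base axis. Payload 5.1 kg.
Tool frame: the origin (TCP) lies at the very end of the fingers, on their centre line; the grasp point (between the pads) lies 19 mm behind it; z points along the fingers, y is the line along which they close (so a half turn about z gives the same grasp; the last joint's range is limited). The gripper opens to 85 mm and grips with 20 to 120 N. Pads are 22 mm wide; open, the fingers measure 114 mm over their backs; the gripper's body (76 mm by 85 mm) begins 54 mm behind the grasp point. The pads swing forward as they close: fully open they stand 13 mm farther back than shut.
Start: joints at [71.07, 7.093, 94.555, -0, 78.352, -4.733], TCP at [159.449, 630.128, 231.322] pointing down, gripper open.
Joint ranges: [-149.61, 149.61], [-58.7, 133.49], [1.44, 155.28], [-77.14, 257.14], [18.33, 153.61], [-166.67, 166.67]. Speed limits (degrees/s): [147.25, 147.25, 180, 180, 180, 180].

### API

Orientations are given as a 3x3 rotation matrix whose columns are the frame's x, y, z axes.
In Python, from cell import ctrl gives the robot as it stands. The module is installed in compiled form; this text tells all that it offers.
- The arm moves only by the tool apply_moves, never from a script. Its argument "steps" is a list of rows, each a list of 3 entries, a list of its own where there are three numbers: the closure in counts, from 0 (fully open) to 255 (shut), then the shift along the tool's x, y, z in m, then the turn about the tool's z in rad. A call has 1 to 12 rows; each row is the pose to reach, as a shift and turn from the pose commanded when the call began, along the tool's axes at that moment; what a row does not reach only later rows make up. A row lasts 1/10 s, in which the tool goes at most 50 mm and 8.59 degrees, less where a joint would pass 70% of its speed; a pose out of reach is approached as far as the arm can. A call with a gripper value outside its range is refused whole. The fingers move at their own pace and stop on an object; "newtons" is the grip in N (left out, the last holds). Time passes only in rows, so rows that repeat a pose let the fingers close. It gives the time, the measured TCP pose, the force, the opening and the grip force at its end, in the units of the state.
- ctrl.observe(): the state, without advancing time (a new reading comes with each control period).
- ctrl.grab_frame(name): name is "side" or "top"; returns a dict with "frame" (480x640x3 uint8, red, green, blue), "K" (3x3 intrinsics, pixels), "k1" (the pictures are not rectified: a ray, as slopes to the right and down, at radius r is drawn at 1 + k1 r^2 times it, then the intrinsics apply), "world_to_cam" (4x4, takes a point from world to camera coordinates). Camera axes: x right, y down, z forward; pixel columns grow to the right and rows downward; lengths in mm; the calibration is good to about 2 mm. A picture is of the moment at which its call begins. There is no depth.
- ctrl.sign_off(): hands the job in; it is judged then, once.
The state is a dict: "time": time; "q": joint angles; "dq": joint speeds; "joint_efforts": joint torques, N m; "position": TCP position; "orientation": TCP orientation; "ft_force": force on the tool from outside, world axes, zero at the start; "ft_torque": the same for the moment, N m; "grip_width": opening from 0.0 (shut) to 1.0 (fully open); "grasp_force": force on a finger pad.
Only numpy, scipy, OpenCV 4.12 (cv2) and the standard library are available. Lean on these libraries where they do the work, as an engineer would, in place of code of your own. Each camera call takes 0.05 s, during which the arm holds its last target. There are 200 camera calls.

## Working session

There is one attempt and no reset: what is moved stays moved. The work goes in short steps, Python scripts to look and compute and a tool call to move; the robot and the scene stay as the last step left them, time stands still between calls to the robot, and variables do not carry over. Pictures are saved under pics/ and viewed, at most 10 in all, crops included, and the job is handed in when it is done.

Besides the shell and the picture viewer there is one more tool, called after "Call:" as name(argument=value, ...), one argument or row to a line, values as JSON. apply_moves: Moves the arm, as the interface text tells. Its arguments: {"type":"object","properties":{"steps":{"type":"array"},"newtons":{"type":"number"}},"required":["steps"]}

```bash
mkdir -p pics && cat > h.py <<'E'
import numpy as np, cv2
from cell import ctrl
def grab(n):
    f=ctrl.grab_frame(n); return f
def proj(f,P):
    P=np.atleast_2d(np.array(P,float)); T=np.array(f["world_to_cam"]); c=P@T[:3,:3].T+T[:3,3]
    s=c[:,:2]/c[:,2:]; s=s*(1+f["k1"]*(s**2).sum(1,keepdims=True)); K=np.array(f["K"])
    return s@K[:2,:2].T+K[:2,2]
def ray(f,uv):
    uv=np.atleast_2d(np.array(uv,float)); K=np.array(f["K"]); d=(uv-K[:2,2])/np.array([K[0,0],K[1,1]]); s=d.copy()
    for _ in range(30): s=d/(1+f["k1"]*(s**2).sum(1,keepdims=True))
    T=np.array(f["world_to_cam"]); R=T[:3,:3]; o=-R.T@T[:3,3]
    return o,np.c_[s,np.ones(len(s))]@R
def onz(f,uv,z):
    o,d=ray(f,uv); return o+d*((z-o[2])/d[:,2:])
def save(f,n): cv2.imwrite("pics/"+n,cv2.cvtColor(f["frame"],cv2.COLOR_RGB2BGR))
E
python3 - <<'E'
from h import *
for n in("top","side"):
    f=grab(n);save(f,n+"0.png");print(n,f["K"],f["k1"],ray(f,[320,240]))
s=ctrl.observe();print({k:np.round(v,2) for k,v in s.items()})
E
```

```text
top [[482.3395071    0.         318.14110189]
 [  0.         482.3395071  245.80762279]
 [  0.           0.           1.        ]] -0.07335363135699216 (array([ 377.47053208,  -38.59083301, 1210.93209693]), array([[ 0.17981598,  0.01044098, -0.98372609]]))
side [[464.83817953   0.         320.53509243]
 [  0.         464.83817953 240.85457639]
 [  0.           0.           1.        ]] -0.11110573926070738 (array([ 528.28015646, -861.28177343,  900.77130949]), array([[ 0.03907147,  0.74401829, -0.66701942]]))
{'time': np.float64(0.1), 'q': array([71.07,  7.13, 94.63,  0.  , 78.35, -4.73]), 'dq': array([ 0.04,  0.06, -0.19,  0.01, -0.1 , -0.09]), 'joint_efforts': array([  0.  , -42.49, -36.67,  -0.  ,   0.  ,   0.  ]), 'position': array([159.26, 629.61, 230.15]), 'orientation': array([[-0.97,  0.25, -0.  ],
       [ 0.25,  0.97, -0.  ],
       [ 0.  , -0.  , -1.  ]]), 'ft_force': array([ 0.14, -0.46,  0.76]), 'ft_torque': array([ 0.02, -0.03, -0.02]), 'grasp_force': np.float64(0.0), 'grip_width': np.float64(1.0)}
```

View pics/top0.png

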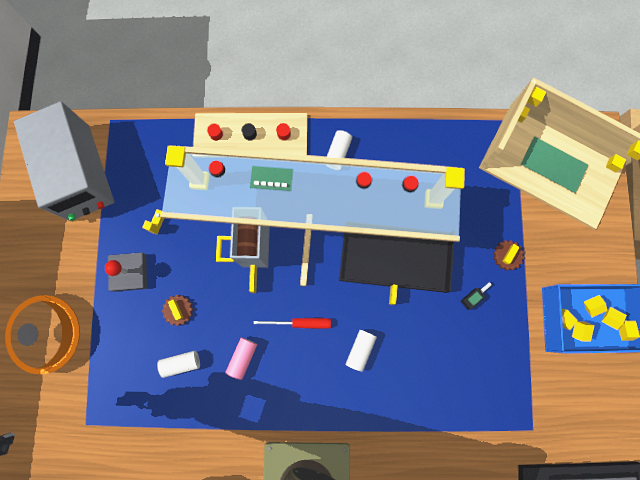

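View pics/side0.png

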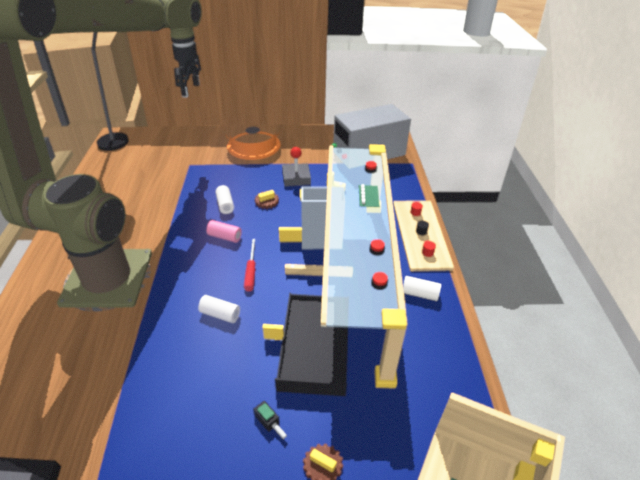

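The top picture shows the tub at (249,237) holding brown rollers, with its tab at (253,278) and bar at (221,248). The rail runs (304,284)-(309,215). The black tray is at (396,262), its tab at (394,294). Look-alikes for the rollers: white (180,364), (362,350) and (340,148), pink (241,358). Other yellow pieces are bracket (155,222), knobs (178,308) and (510,255), and shelf posts (176,156) and (455,178). I choose the tub with the brown rollers at (247,237) and its attached tabs, and check it in a close crop.

```bash
python3 - <<'E'
from h import *
f=grab("top");im=f["frame"]
c=cv2.cvtColor(im[195:310,200:470],cv2.COLOR_RGB2BGR)
cv2.imwrite("pics/crop1.png",cv2.resize(c,(800,341),interpolation=cv2.INTER_CUBIC))
hsv=cv2.cvtColor(im,cv2.COLOR_RGB2HSV)
def comps(m,name,z,amin=30):
    n,l,st,ce=cv2.connectedComponentsWithStats(m.astype(np.uint8))
    for i in range(1,n):
        if st[i,4]>amin and 130<ce[i][0]<520 and 180<ce[i][1]<320:
            cn=np.argwhere(l==i)[:,::-1].astype(np.float32); r=cv2.minAreaRect(cn)
            print(name,st[i],np.round(ce[i],1),"W",np.round(onz(f,ce[i],z)[0],1)); print("  box",np.round(onz(f,cv2.boxPoints(r),z)[:,:2],0).tolist())
y=(hsv[...,0]>22)&(hsv[...,0]<34)&(hsv[...,1]>180)&(hsv[...,2]>120)
comps(y,"yellow",51)
k=(hsv[...,2]<75)&(hsv[...,1]<90); comps(k,"black",22,300)
w=(hsv[...,0]>10)&(hsv[...,0]<24)&(hsv[...,1]<140)&(hsv[...,1]>40)&(hsv[...,2]>150); comps(w,"ply",25)
E
```

```text
yellow [143 216  21  18 195] [153.6 224.5] W [625.9 388.6  51. ]
  box [[618.0, 416.0], [658.0, 402.0], [642.0, 366.0], [603.0, 380.0]]
yellow [216 237  18  25 174] [221.  249.7] W [563.7 216.   51. ]
  box [[536.0, 227.0], [595.0, 230.0], [595.0, 188.0], [536.0, 185.0]]
yellow [503 244  16  20 163] [510.7 253.8] W [ 558.8 -493.8   51. ]
  box [[541.0, -472.0], [586.0, -499.0], [576.0, -516.0], [531.0, -489.0]]
yellow [250 265   6  27 129] [252.5 278.2] W [494.3 136.3  51. ]
  box [[526.0, 143.0], [527.0, 131.0], [463.0, 129.0], [463.0, 141.0]]
yellow [390 284   8  20 109] [393.  293.6] W [ 460.  -202.8   51. ]
  box [[438.0, -192.0], [484.0, -199.0], [482.0, -213.0], [436.0, -206.0]]
yellow [168 300  14  20 139] [174.3 309.5] W [416.5 323.9  51. ]
  box [[435.0, 343.0], [442.0, 327.0], [398.0, 306.0], [391.0, 321.0]]
black [ 340  233  114   60 5483] [397.2 261.6] W [ 541.6 -218.4   22. ]
  box [[487.0, -74.0], [615.0, -84.0], [594.0, -363.0], [466.0, -347.0]]
ply [160 216 300  58 572] [310.3 235. ] W [606.8  -1.7  25. ]
  box [[533.0, 383.0], [655.0, 383.0], [607.0, -375.0], [488.0, -363.0]]
```

View pics/crop1.png

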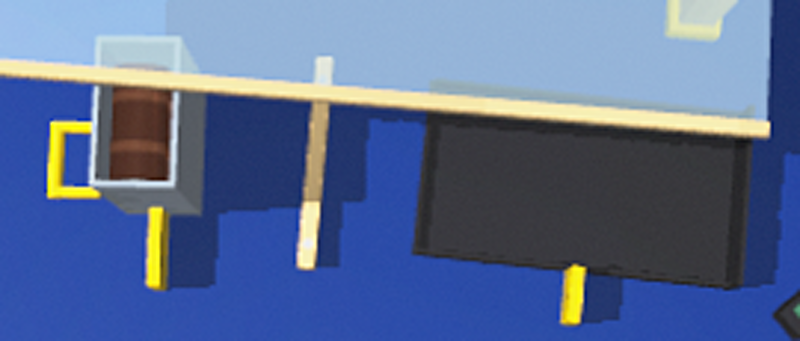

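The crop confirms it: the grey tub holds brown rollers, with its own tab at crop (156,247) and bar at (55,160). The rail is at crop (312,200), the tray tab at (572,295) and the tray's front edge runs (415,252)-(735,287). Next I fit lines to these.

```bash
python3 - <<'E'
from h import *
f=grab("top");im=f["frame"].astype(int);hsv=cv2.cvtColor(f["frame"],cv2.COLOR_RGB2HSV)
def lin(p,z):
    w=onz(f,p,z)[:,:2]; vx,vy,x,y=cv2.fitLine(w.astype(np.float32),cv2.DIST_HUBER,0,.01,.01).ravel(); return np.array([x,y]),np.degrees(np.arctan2(vy,vx)),w
yel=(hsv[...,0]>8)&(hsv[...,0]<34)&(hsv[...,2]>90)&(hsv[...,1]>30)
# rail rows outside strip
L=[];R=[]
for v in range(240,283):
    u=np.where(yel[v,290:330])[0]
    if len(u)>2: L.append((290+u[0]-.5+.0,v));R.append((290+u[-1]+.5,v))
for n,p in(("railL",L),("railR",R)):
    for z in(25,): c,a,w=lin(p,z);print(n,c.round(1),a.round(2),w[[0,-1]].round(1).tolist())
col=np.where(yel[225:300,304])[0]+225;print("rail near end rows",col.min(),col.max(),onz(f,[[304,col.max()+.5]],0).round(1),onz(f,[[304,col.max()+.5]],25).round(1))
# strip lower edge
S=[]
for u in range(165,457,3):
    if 290<u<325 or 205<u<240: continue
    v=np.where(yel[205:250,u])[0]
    if len(v): S.append((u,205+v[-1]+.5))
for z in(200,212):
    c,a,w=lin(S,z);print("strip",z,c.round(1),a.round(2),w[[0,-1]].round(1).tolist())
v=228;st=np.where(yel[200:260,:].any(0))[0];st=st[(st>140)&(st<480)]
# tray
blk=(im.max(2)<75)
B=[]
for u in range(348,452):
    if 385<u<402: continue
    v=np.where(blk[250:300,u])[0]+250; B.append((u,v[-1]+.5))
for z in(0,22): c,a,w=lin(B,z);print("tray front",z,c.round(1),a.round(2),w[[0,-1]].round(1).tolist())
Lf=[(np.where(blk[v,330:400])[0][0]+330-.5,v) for v in range(240,276,2)]
for z in(0,14): c,a,w=lin(Lf,z);print("tray lip",z,c.round(1),a.round(2),w[[0,-1]].round(1).tolist())
# tab rows
for nm,(u0,u1,v0,v1) in dict(tt=(386,402,284,304),ub=(247,258,266,292)).items():
    m=(hsv[...,0]>22)&(hsv[...,0]<34)&(hsv[...,1]>150)
    for v in range(v0,v1,2):
        u=np.where(m[v,u0:u1])[0]
        if len(u): print(nm,v,u0+u[0],u0+u[-1],[int(im[v,u0+k].sum()) for k in u],onz(f,[[u0+u[0]-.5,v]],51)[0,:2].round(1),onz(f,[[u0+u[-1]+.5,v]],51)[0,:2].round(1))
E
```

```text
railL [532.5  18.8] -3.74 [[593.9, 15.3], [488.7, 21.1]]
railR [537.7   3.5] -3.76 [[594.1, 0.2], [488.8, 6.3]]
rail near end rows 225 285 [[482.3  13.4   0. ]] [[480.1  12.4  25. ]]
strip 200 [582.7 -44.3] 85.62 [[609.6, 309.5], [563.4, -318.3]]
strip 212 [580.3 -44.5] 85.62 [[606.9, 305.4], [561.1, -315.0]]
tray front 0 [ 480.4 -226.1] 84.04 [[493.2, -97.1], [505.1, -357.4]]
tray front 22 [ 478.5 -222.7] 84.04 [[491.1, -96.0], [502.8, -351.6]]
tray lip 0 [558.6 -80.9] -6.48 [[599.3, -85.7], [512.0, -75.7]]
tray lip 14 [556.5 -80.4] -6.48 [[596.7, -85.1], [510.5, -75.3]]
tt 284 393 394 [357, 390] [ 483.1 -201.8] [ 483.1 -206.6]
tt 286 391 397 [393, 458, 508, 529, 522, 518, 346] [ 478.3 -196.9] [ 478.4 -213.8]
tt 288 391 396 [436, 479, 515, 516, 519, 523] [ 473.4 -196.9] [ 473.5 -211.3]
tt 290 391 396 [426, 485, 512, 516, 511, 497] [ 468.6 -196.8] [ 468.7 -211.2]
tt 292 391 396 [429, 514, 530, 515, 527, 537] [ 463.8 -196.7] [ 463.9 -211.2]
tt 294 391 396 [387, 493, 522, 517, 520, 545] [ 459.  -196.7] [ 459.1 -211.1]
tt 296 390 396 [442, 431, 514, 523, 521, 522, 555] [ 454.2 -194.2] [
[... 490 characters left out ...]
, 364, 254] [509.4 141.6] [509.5 129.4]
ub 274 251 255 [529, 524, 528, 266, 252] [504.5 141.4] [504.6 129.3]
ub 276 250 255 [570, 516, 522, 525, 254, 245] [499.6 143.7] [499.8 129.1]
ub 278 250 255 [561, 518, 522, 522, 246, 254] [494.8 143.6] [494.9 129. ]
ub 280 250 255 [560, 521, 532, 538, 244, 253] [489.9 143.4] [490.1 128.8]
ub 282 250 255 [560, 520, 520, 540, 207, 259] [485.1 143.2] [485.2 128.7]
ub 284 250 255 [537, 511, 530, 536, 183, 262] [480.2 143.1] [480.4 128.5]
ub 286 250 255 [533, 523, 523, 530, 241, 260] [475.4 142.9] [475.5 128.4]
ub 288 250 255 [537, 521, 526, 525, 240, 261] [470.6 142.8] [470.7 128.2]
ub 290 250 255 [536, 527, 535, 515, 236, 261] [465.7 142.6] [465.9 128.1]
```

```bash
cat >> h.py <<'E'
O=np.array([571.8,8.6]); A=np.radians(-4.3); e=np.array([np.cos(A),np.sin(A)]); n=np.array([-np.sin(A),np.cos(A)])
def W(x,y): return O+x*e+y*n          # station -> world
def S(p): d=np.array(p)[:2]-O; return np.array([d@e,d@n])
def move(ref_p,ref_R,p,ang):
    """shift (m, tool axes) and turn (rad); ang = wanted world angle of tool y, degrees"""
    R=np.array(ref_R); s=R.T@(np.array(p)-np.array(ref_p))/1000
    a=np.degrees(np.arctan2(R[1,1],R[0,1])); t=-((ang-a+90)%180-90)
    print("shift",s.round(4),"turn",round(np.radians(t),4))
def mv(p,ang):
    s=ctrl.observe(); print("t",s["time"],"pos",s["position"].round(1),"station",S(s["position"]).round(1)); move(s["position"],s["orientation"],p,ang)
E
python3 - <<'E'
from h import *
f=grab("top")
print("mouth proj",proj(f,[[*(np.array([585.6,131])),170]]))
print("tub st",S([585.6,131]),"tray",S([557.5,-215.5]))
s=ctrl.observe()
move([159.45,630.13,231.3],s["orientation"],[453,-204.3,130],83.9)
print(W(-10,-143)+0, s["orientation"].round(3))
E
```

```text
mouth proj [[248.27821591 231.54242156]]
tub st [  4.58375868 123.09016677] tray [   2.54298527 -224.54138422]
shift [-0.4892 -0.7369  0.102 ] turn -0.1413
[ 551.10619073 -133.24768683] [[-0.969  0.245 -0.   ]
 [ 0.245  0.969 -0.001]
 [ 0.    -0.001 -1.   ]]
```

Call:
apply_moves(
  steps=[
    [110,[-0.4892,-0.7369,0.03],-0.1413],
    [110,[-0.4892,-0.7369,0.03],-0.1413],
    [110,[-0.4892,-0.7369,0.03],-0.1413],
    [110,[-0.4892,-0.7369,0.03],-0.1413],
    [110,[-0.4892,-0.7369,0.03],-0.1413],
    [110,[-0.4892,-0.7369,0.03],-0.1413],
    [110,[-0.4892,-0.7369,0.03],-0.1413],
    [110,[-0.4892,-0.7369,0.03],-0.1413],
    [110,[-0.4892,-0.7369,0.03],-0.1413],
    [110,[-0.4892,-0.7369,0.03],-0.1413],
    [110,[-0.4892,-0.7369,0.03],-0.1413],
    [110,[-0.4892,-0.7369,0.03],-0.1413],
  ],
  newtons=60,
)

```text
time: 1.45
position: [358.6, 62.5, 211.3]
orientation: [[-0.994, 0.106, 0.002], [0.106, 0.994, 0.0], [-0.002, 0.0, -1.0]]
ft_force: [1.6, 0.5, -0.4]
grip_width: 0.567
grasp_force: 0.0
```

```bash
python3 -c "
from h import *
mv([453,-204.3,120],83.9);print(ctrl.observe()['grip_width'])"
```

```text
t 1.45 pos [358.6  62.5 211.3] station [-216.6   37.8]
shift [-0.122  -0.2553  0.0914] turn 0.0001
0.5674376073783063
```

Call:
apply_moves(
  steps=[
    [110,[-0.122,-0.2553,0.08],0],
    [110,[-0.122,-0.2553,0.08],0],
    [110,[-0.122,-0.2553,0.08],0],
    [110,[-0.122,-0.2553,0.08],0],
    [110,[-0.122,-0.2553,0.08],0],
    [110,[-0.122,-0.2553,0.08],0],
    [110,[-0.122,-0.2553,0.08],0],
    [110,[-0.122,-0.2553,0.08],0],
    [110,[-0.122,-0.2553,0.08],0],
  ],
)

```text
time: 2.35
position: [452.5, -201.7, 131.2]
orientation: [[-0.994, 0.106, 0.0], [0.106, 0.994, 0.0], [-0.0, 0.0, -1.0]]
ft_force: [-0.4, 0.0, -0.2]
grip_width: 0.57
grasp_force: 0.0
```

```bash
python3 -c "
from h import *
mv([453,-204.3,19],83.9);f=grab('top');save(f,'g1.png')
cv2.imwrite('pics/g1c.png',cv2.resize(cv2.cvtColor(f['frame'][200:350,200:480],cv2.COLOR_RGB2BGR),(784,420)))"
```

```text
t 2.35 pos [ 452.5 -201.7  131.2] station [-103.2 -218.6]
shift [-0.0008 -0.0026  0.1122] turn 0.0005
```

View pics/g1c.png

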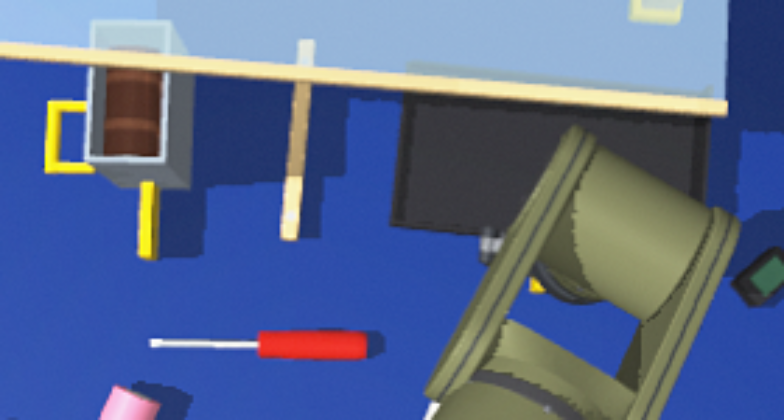

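The arm is over the tray tab, whose end shows at crop (537,285), and the way down is clear. I descend and grip.

Call:
apply_moves(
  steps=[
    [110,[-0.001,-0.0026,0.05],0],
    [110,[-0.001,-0.0026,0.09],0],
    [110,[-0.001,-0.0026,0.111],0],
    [110,[-0.001,-0.0026,0.111],0],
    [110,[-0.001,-0.0026,0.111],0],
    [110,[-0.001,-0.0026,0.111],0],
    [255,[-0.001,-0.0026,0.111],0],
    [255,[-0.001,-0.0026,0.111],0],
    [255,[-0.001,-0.0026,0.111],0],
    [255,[-0.001,-0.0026,0.111],0],
    [255,[-0.001,-0.0026,0.111],0],
  ],
)

```text
time: 3.5
position: [454.0, -205.6, 21.2]
orientation: [[-0.994, 0.107, 0.001], [0.107, 0.994, -0.001], [-0.001, -0.001, -1.0]]
ft_force: [-1.2, 0.1, 6.0]
grip_width: 0.11
grasp_force: 59.8
```

```bash
python3 -c "
from h import *
# docked pad point: tray centre at station (-10,-142), pad 105 in front
w=W(-10-105,-142-1);mv([*w,19],85.7);s=ctrl.observe();print(s['grip_width']*85,s['ft_force'])"
```

```text
t 3.5 pos [ 454.  -205.6   21.2] station [-101.4 -222.4]
shift [0.0161 0.0789 0.0022] turn -0.0319
9.326949183389653 [-1.19364851  0.11664194  5.95667386]
```

Call:
apply_moves(
  steps=[
    [255,[0.004,0.01,0],-0.01],
    [255,[0.008,0.022,0],-0.02],
    [255,[0.012,0.034,0],-0.032],
    [255,[0.0161,0.046,0],-0.032],
    [255,[0.0161,0.056,0],-0.032],
    [255,[0.0161,0.064,0],-0.032],
    [255,[0.0161,0.07,0],-0.032],
    [255,[0.0161,0.074,0],-0.032],
    [255,[0.0161,0.074,0],-0.032],
    [255,[0.0161,0.074,0],-0.032],
  ],
)

```text
time: 4.5
position: [446.0, -129.2, 21.2]
orientation: [[-0.997, 0.074, 0.002], [0.074, 0.997, -0.001], [-0.002, -0.001, -1.0]]
ft_force: [-0.8, -1.7, 7.4]
grip_width: 0.101
grasp_force: 60.3
```

```bash
python3 -c "
from h import *
w=W(-115,-143);mv([*w,19],85.7);s=ctrl.observe();print(s['grip_width']*85,s['ft_force'])
f=grab('top')
cv2.imwrite('pics/g2c.png',cv2.resize(cv2.cvtColor(f['frame'][200:310,230:450],cv2.COLOR_RGB2BGR),(800,400),interpolation=cv2.INTER_CUBIC))
f=grab('side');save(f,'g2s.png')"
```

```text
t 4.5 pos [ 446.  -129.2   21.2] station [-115.2 -146.9]
shift [-0.0002  0.0039  0.0022] turn 0.0015
8.619615104523715 [-0.79254071 -1.67493188  7.38216303]
```

View pics/g2c.png

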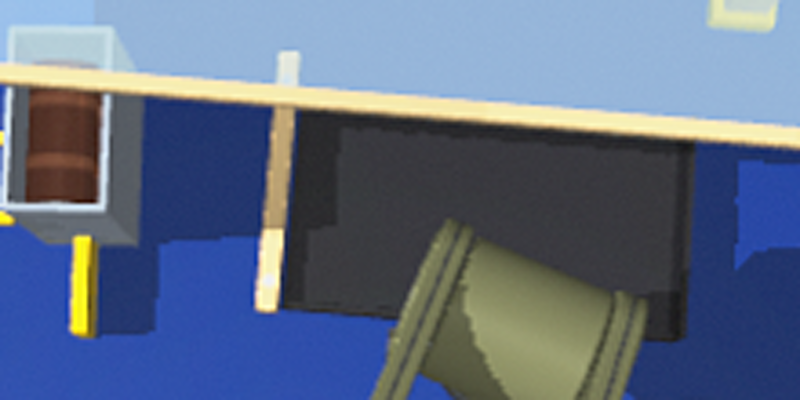

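The tray lip now lies a few mm from the rail, at crop x≈288, and is square to it. I push the last bit.

Call:
apply_moves(
  steps=[
    [255,[0,0.003,0],0],
    [255,[0,0.006,0],0],
    [255,[0,0.008,0],0],
    [255,[0,0.008,0],0],
    [255,[0,0.008,0],0],
  ],
)

```text
time: 5.1
position: [446.2, -126.0, 21.6]
orientation: [[-0.997, 0.072, 0.001], [0.072, 0.997, -0.01], [-0.002, -0.01, -1.0]]
ft_force: [-4.1, -23.0, 5.0]
grip_width: 0.106
grasp_force: 60.2
```

```bash
python3 -c "
from h import *
w=W(-115,-143);mv([*w,19],85.7);s=ctrl.observe();print(s['grip_width']*85,s['ft_force'])"
```

```text
t 5.1 pos [ 446.2 -126.    21.6] station [-115.2 -143.6]
shift [-0.0002  0.0007  0.0026] turn 0.0031
9.001936598999896 [ -4.11619352 -23.03518781   4.97774052]
```

Call:
apply_moves(
  steps=[
    [255,[0,-0.003,0],0],
    [255,[0,-0.004,0],0],
    [110,[0,-0.004,0],0],
    [110,[0,-0.004,0],0],
    [110,[0,-0.004,0],0],
    [110,[0,-0.004,0],0],
    [110,[0,-0.004,-0.04],0],
    [110,[0,-0.004,-0.08],0],
    [110,[0,-0.004,-0.08],0],
    [110,[0,-0.004,-0.08],0],
  ],
)

```text
time: 6.1
position: [446.2, -125.8, 101.0]
orientation: [[-0.997, 0.074, 0.002], [0.074, 0.997, -0.001], [-0.002, -0.001, -1.0]]
ft_force: [-0.2, -0.7, -0.3]
grip_width: 0.57
grasp_force: 0.0
```

```bash
python3 -c "
from h import *
w=W(-103,124);mv([*w,100],85.7)"
```

```text
t 6.1 pos [ 446.2 -125.8  101. ] station [-115.2 -143.5]
shift [-0.0124  0.2675  0.0009] turn 0.0009
```

Call:
apply_moves(
  steps=[
    [110,[-0.0,0.05,0],0],
    [110,[-0.0,0.1,0],0],
    [110,[-0.004,0.15,0],0],
    [110,[-0.008,0.2,0],0],
    [110,[-0.0124,0.24,0],0],
    [110,[-0.0124,0.2675,0],0],
    [110,[-0.0124,0.2675,0],0],
    [110,[-0.0124,0.2675,0],0],
  ],
)

```text
time: 6.9
position: [476.4, 140.1, 98.1]
orientation: [[-0.997, 0.073, -0.004], [0.073, 0.997, -0.001], [0.004, -0.001, -1.0]]
ft_force: [0.3, 0.4, -0.1]
grip_width: 0.57
grasp_force: 0.0
```

```bash
python3 - <<'E'
from h import *
w=W(-103,124);mv([*w,17],85.7)
f=grab('top');im=f['frame']
cv2.imwrite('pics/g3c.png',cv2.resize(cv2.cvtColor(im[200:310,190:410],cv2.COLOR_RGB2BGR),(800,400),interpolation=cv2.INTER_CUBIC))
hsv=cv2.cvtColor(im,cv2.COLOR_RGB2HSV)
blk=im.max(2)<75
# tray's front edge & far edge (z 50 far end)
B=[(u,np.where(blk[250:300,u])[0][-1]+250.5) for u in list(range(318,350))+list(range(372,412))]
w=onz(f,B,0);print("front",[S(p).round(1).tolist() for p in w[::12]])
E
```

```text
t 6.9 pos [476.4 140.1  98.1] station [-105.  124.]
shift [-0.0023  0.0001  0.0811] turn 0.0022
front [[-86.7, -37.0], [-86.7, -67.2], [-86.7, -97.4], [-87.2, -183.0], [-87.2, -213.2], [-87.3, -243.3]]
```

View pics/g3c.png

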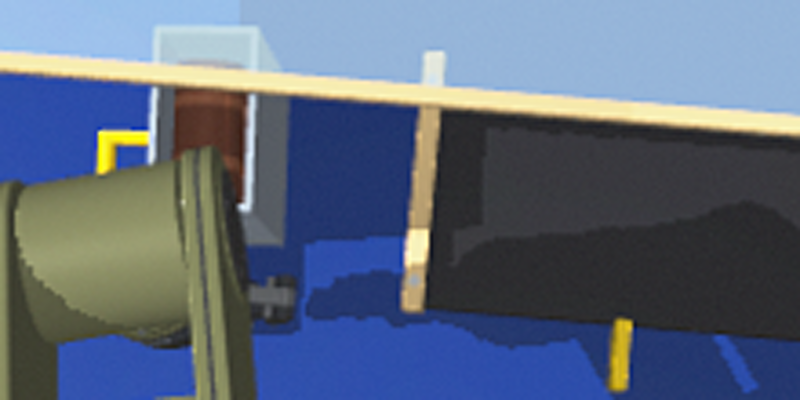

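The tray is docked: its lip lies along the rail at crop x≈435, its front edge is parallel to the station, and its centre is at x≈-12 mm. The fingers straddle the tub tab near crop (270,298). I descend and grip it.

Call:
apply_moves(
  steps=[
    [110,[0,0,0.04],0],
    [110,[0,0,0.07],0],
    [110,[0,0,0.08],0],
    [110,[0,0,0.08],0],
    [110,[0,0,0.08],0],
    [255,[0,0,0.08],0],
    [255,[0,0,0.08],0],
    [255,[0,0,0.08],0],
    [255,[0,0,0.08],0],
    [255,[0,0,0.08],0],
  ],
)

```text
time: 7.95
position: [479.0, 140.4, 21.5]
orientation: [[-0.997, 0.075, 0.003], [0.075, 0.997, 0.001], [-0.003, 0.001, -1.0]]
ft_force: [-0.6, 0.1, 6.3]
grip_width: 0.103
grasp_force: 59.5
```

```bash
python3 - <<'E'
from h import *
# tub centre wanted at station (-15,40): pad ~107 in front now (-104.5 -> tub 4.6 => 109)
w=W(-15-109,40);mv([*w,17],85.7);s=ctrl.observe();print(s['grip_width']*85,s['ft_force'])
E
```

```text
t 7.95 pos [479.  140.4  21.5] station [-102.4  124.5]
shift [ 0.0216 -0.0845  0.0043] turn 0.0005
8.78558352170769 [-0.56984332  0.14749136  6.27688676]
```

Call:
apply_moves(
  steps=[
    [255,[0.002,-0.004,0],0],
    [255,[0.005,-0.011,0],0],
    [255,[0.008,-0.019,0],0],
    [255,[0.011,-0.027,0],0],
    [255,[0.014,-0.036,0],0],
    [255,[0.017,-0.045,0],0],
    [255,[0.0195,-0.054,0],0],
    [255,[0.0195,-0.062,0],0],
    [255,[0.0195,-0.069,0],0],
    [255,[0.0195,-0.074,0],0],
    [255,[0.0195,-0.077,0],0],
    [255,[0.0195,-0.078,0],0],
  ],
)

```text
time: 9.15
position: [453.9, 64.4, 21.4]
orientation: [[-0.997, 0.074, 0.003], [0.074, 0.997, 0.002], [-0.003, 0.002, -1.0]]
ft_force: [1.0, 7.5, 6.4]
grip_width: 0.106
grasp_force: 60.2
```

Call:
apply_moves(
  steps=[
    [255,[0,-0.003,0],0],
    [255,[0,-0.006,0],0],
    [255,[0,-0.008,0],0],
    [255,[0,-0.008,0],0],
    [255,[0,-0.008,0],0],
  ],
)

```text
time: 9.65
position: [453.3, 56.3, 21.4]
orientation: [[-0.997, 0.074, 0.003], [0.074, 0.997, 0.001], [-0.003, 0.002, -1.0]]
ft_force: [0.6, 4.4, 6.4]
grip_width: 0.103
grasp_force: 60.0
```

```bash
python3 - <<'E'
from h import *
w=W(-122,39);mv([*w,17],85.7);s=ctrl.observe();print(s['grip_width']*85,s['ft_force'])
E
```

```text
t 9.65 pos [453.3  56.3  21.4] station [-121.7   38.7]
shift [0.0003 0.0003 0.0044] turn 0.001
8.78094017735885 [0.61551929 4.3801709  6.40062917]
```

Call:
apply_moves(
  steps=[
    [255,[0,-0.002,0],0],
    [255,[0,-0.004,0],0],
    [255,[0,-0.004,0],0],
    [255,[0,-0.004,0],0],
  ],
)

```text
time: 10.05
position: [452.9, 53.4, 21.4]
orientation: [[-0.997, 0.074, 0.003], [0.074, 0.997, 0.004], [-0.003, 0.004, -1.0]]
ft_force: [0.9, 9.7, 7.1]
grip_width: 0.104
grasp_force: 61.4
```

```bash
python3 - <<'E'
from h import *
w=W(-122,39);mv([*w,17],85.7);s=ctrl.observe();print(s['ft_force'],s['ft_torque'])
E
```

```text
t 10.05 pos [452.9  53.4  21.4] station [-121.9   35.8]
shift [0.0001 0.0032 0.0044] turn 0.0012
[0.94035007 9.70128489 7.0994564 ] [ 1.44549342 -0.1973236   0.54024514]
```

Call:
apply_moves(
  steps=[
    [255,[0,0.001,0],0],
    [110,[0,0.001,0],0],
    [110,[0,0.001,0],0],
    [110,[0,0.001,0],0],
    [110,[0,0.001,0],0],
    [110,[0.01,0.001,-0.05],0],
    [110,[0.01,0.001,-0.1],0],
    [110,[0.01,0.001,-0.15],0],
    [110,[0.01,0.03,-0.19],0],
    [110,[0.01,0.08,-0.19],0],
    [110,[0.01,0.13,-0.19],0],
    [110,[0.01,0.18,-0.19],0],
  ],
)

```text
time: 11.25
position: [455.1, 233.4, 210.5]
orientation: [[-0.997, 0.075, 0.001], [0.075, 0.997, 0.0], [-0.001, 0.0, -1.0]]
ft_force: [0.5, -0.8, -0.6]
grip_width: 0.57
grasp_force: 0.0
```

Call:
apply_moves(
  steps=[
    [171,[0,0.05,0],0],
    [171,[0,0.07,0],0],
    [171,[0,0.07,0],0],
  ],
)

```text
time: 11.55
position: [459.8, 303.8, 209.3]
orientation: [[-0.997, 0.071, -0.001], [0.071, 0.997, -0.0], [0.001, -0.001, -1.0]]
ft_force: [0.7, -0.6, -0.9]
grip_width: 0.331
grasp_force: 0.0
```

```bash
python3 - <<'E'
from h import *
f=grab('top');im=f['frame']
cv2.imwrite('pics/g4c.png',cv2.resize(cv2.cvtColor(im[200:310,190:410],cv2.COLOR_RGB2BGR),(800,400),interpolation=cv2.INTER_CUBIC))
g=grab('side');save(g,'s4.png')
for ff in(f,g):
    hsv=cv2.cvtColor(ff['frame'],cv2.COLOR_RGB2HSV)
    y=((hsv[...,0]>22)&(hsv[...,0]<34)&(hsv[...,1]>150)&(hsv[...,2]>60)).astype(np.uint8)
    N,l,st,ce=cv2.connectedComponentsWithStats(y)
    for p,z in((W(-47,102.5),130),(W(-122,38),48)): 
        q=proj(ff,[*p,z])[0]; i=np.argsort(np.hypot(*(ce[1:]-q).T))[0]+1
        print(q.round(1),st[i],ce[i].round(1),S(onz(ff,ce[i],z)[0]).round(1))
        if z==130:
            for v in range(st[i,1],st[i,1]+st[i,3],2):
                u=np.where(l[v,:]==i)[0]; print(v,u.min(),u.max(),len(u),S(onz(ff,[[u.min()-.5,v]],130)[0]).round(1))
E
```

```text
[257.5 258. ] [253 246  18  26 183] [258.7 258.9] [-48.9  99.7]
246 255 261 7 [-20.2 112.3]
248 255 269 15 [-24.8 111.8]
250 255 258 4 [-29.4 111.3]
252 255 258 4 [-34.  110.8]
254 255 258 4 [-38.5 110.3]
256 254 258 5 [-43.3 112.1]
258 254 258 5 [-47.9 111.6]
260 254 257 4 [-52.4 111.2]
262 254 257 4 [-57.  110.7]
264 254 257 4 [-61.5 110.2]
266 253 257 5 [-66.3 112. ]
268 253 257 5 [-70.8 111.5]
270 253 269 17 [-75.3 111. ]
[285.5 295.7] [284 276   6  27 118] [286.3 289. ] [-105.6   37.5]
[303.1 211.2] [260 194  14   7  54] [266.4 196.9] [-152.7  160.8]
194 270 273 4 [-145.7  174.5]
196 263 272 10 [-164.   164.1]
198 260 270 10 [-171.1  154.4]
200 261 263 2 [-167.1  145.4]
[273.9 249.1] [270 249  21  13 249] [280.3 255. ] [-102.5   16. ]
```

View pics/g4c.png

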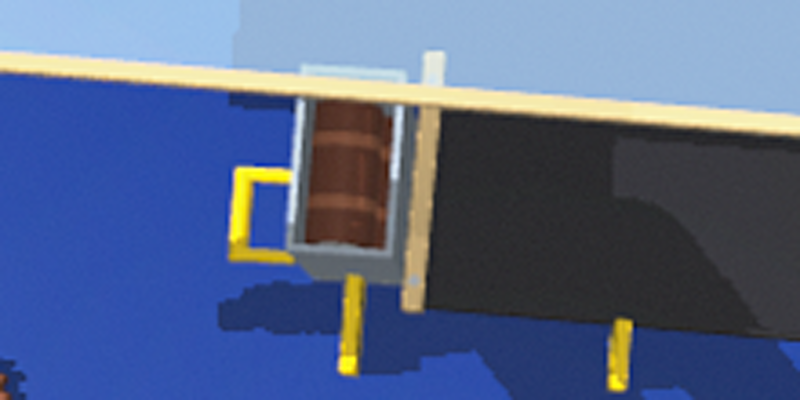

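The tub stands at the rail at crop (345,170). Its bar is at crop (238,215) and measures station (-48,104), matching contact. I move over the bar.

```bash
python3 - <<'E'
from h import *
w=W(-48.5,103.7);mv([*w,175],85.7)
E
```

```text
t 11.65 pos [459.9 301.3 209.3] station [-133.5  283.5]
shift [-0.0848 -0.1799  0.0345] turn 0.0013
```

Call:
apply_moves(
  steps=[
    [171,[-0.02,-0.04,0],0],
    [171,[-0.04,-0.085,0],0],
    [171,[-0.06,-0.13,0],0],
    [171,[-0.085,-0.18,0],0],
    [171,[-0.085,-0.18,0],0],
    [171,[-0.085,-0.18,0.02],0],
    [171,[-0.085,-0.18,0.035],0],
    [171,[-0.085,-0.18,0.035],0],
  ],
)

```text
time: 12.45
position: [529.2, 115.3, 171.6]
orientation: [[-0.997, 0.075, -0.006], [0.075, 0.997, -0.001], [0.006, -0.001, -1.0]]
ft_force: [-0.2, 0.6, -0.6]
grip_width: 0.331
grasp_force: 0.0
```

```bash
python3 - <<'E'
from h import *
w=W(-48.5,103.7);mv([*w,111],85.7)
E
```

```text
t 12.45 pos [529.2 115.3 171.6] station [-50.5 103.2]
shift [-0.0024  0.0006  0.0606] turn -0.0001
```

Call:
apply_moves(
  steps=[
    [171,[-0.001,0.0005,0.03],0],
    [171,[-0.001,0.0005,0.05],0],
    [171,[-0.001,0.0005,0.058],0],
    [171,[-0.001,0.0005,0.058],0],
    [171,[-0.001,0.0005,0.058],0],
    [255,[-0.001,0.0005,0.058],0],
    [255,[-0.001,0.0005,0.058],0],
    [255,[-0.001,0.0005,0.058],0],
    [255,[-0.001,0.0005,0.058],0],
  ],
  newtons=4,
)

```text
time: 13.35
position: [537.5, 117.9, 125.0]
orientation: [[-0.997, 0.073, 0.013], [0.073, 0.997, 0.002], [-0.013, 0.003, -1.0]]
ft_force: [-1.0, 2.0, 20.9]
grip_width: 0.131
grasp_force: 21.7
```

```bash
python3 - <<'E'
from h import *
s=ctrl.observe();print(s['position'],S(s['position']),s['grip_width']*85,s['ft_force'],s['orientation'].round(3))
# arc
import numpy as np
p=S(s['position']);b=np.array([p[1],s['position'][2]+19]);piv=np.array([p[1]-98,25]);r=b-piv;print(r)
for th in range(5,105,5):
    t=np.radians(th);q=np.array([r[0]*np.cos(t)-r[1]*np.sin(t),r[0]*np.sin(t)+r[1]*np.cos(t)])-r
    print(th,(q/1000).round(3))
E
```

```text
[537.53892579 117.88835318 125.00486036] [-42.35893544 106.41186933] 11.173444213893099 [-0.99087944  2.04848433 20.85871784] [[-0.997  0.073  0.013]
 [ 0.073  0.997  0.002]
 [-0.013  0.003 -1.   ]]
[ 98.         119.00486036]
5 [-0.011  0.008]
10 [-0.022  0.015]
15 [-0.034  0.021]
20 [-0.047  0.026]
25 [-0.059  0.03 ]
30 [-0.073  0.033]
35 [-0.086  0.035]
40 [-0.099  0.035]
45 [-0.113  0.034]
50 [-0.126  0.033]
55 [-0.139  0.03 ]
60 [-0.152  0.025]
65 [-0.164  0.02 ]
70 [-0.176  0.014]
75 [-0.188  0.006]
80 [-0.198 -0.002]
85 [-0.208 -0.011]
90 [-0.217 -0.021]
95 [-0.225 -0.032]
100 [-0.232 -0.043]
```

Call:
apply_moves(
  steps=[
    [255,[0,0,-0.01],0],
    [171,[0,0,-0.01],0],
    [171,[0,0,-0.01],0],
    [171,[0,0,-0.01],0],
    [171,[0,0,-0.02],0],
    [171,[0,0,-0.035],0],
    [171,[0,0,-0.035],0],
    [171,[0,0,-0.035],0],
  ],
)

```text
time: 14.15
position: [532.9, 116.4, 152.4]
orientation: [[-0.997, 0.075, 0.001], [0.075, 0.997, 0.0], [-0.001, 0.0, -1.0]]
ft_force: [0.6, 1.6, 0.8]
grip_width: 0.328
grasp_force: 0.6
```

```bash
python3 - <<'E'
from h import *
w=W(-48.5,111.4);mv([*w,113],85.7);s=ctrl.observe();print(s['ft_force'],s['grip_width'],s['orientation'].round(3)[:,2])
f=grab('side');q=proj(f,[*W(-15,40),100])[0].astype(int);print(q)
c=f['frame'][q[1]-75:q[1]+75,q[0]-100:q[0]+100];cv2.imwrite('pics/s5.png',cv2.resize(cv2.cvtColor(c,cv2.COLOR_RGB2BGR),(800,600),interpolation=cv2.INTER_CUBIC))
E
```

```text
t 14.15 pos [532.9 116.4 152.4] station [-46.9 104.6]
shift [0.0017 0.0068 0.0394] turn 0.0005
[0.60542033 1.60598662 0.82012447] 0.32844025461046567 [ 0.001  0.    -1.   ]
[313 235]
```

View pics/s5.png

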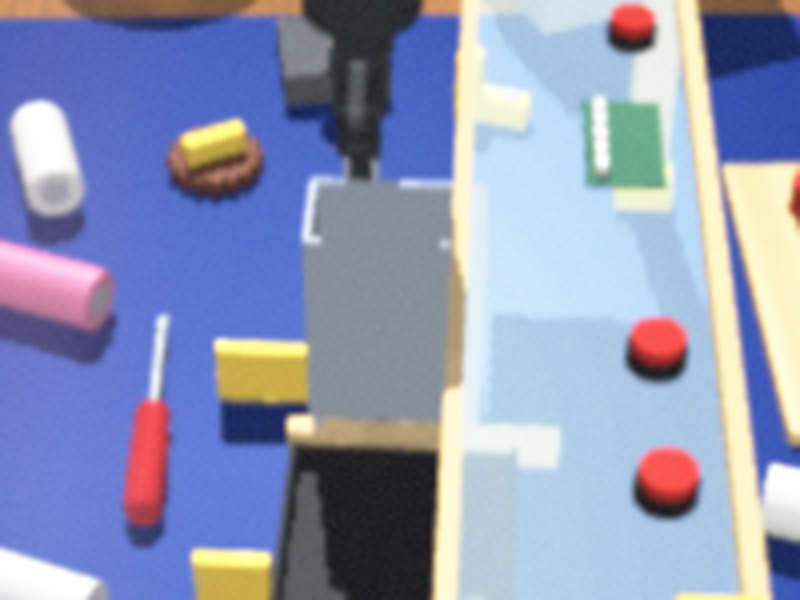

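The tub stands upright against the rail, with its rim at crop (380,180) and the gripper above the bar behind it. Nothing else has moved. I re-seat with the tool farther out in y.

Call:
apply_moves(
  steps=[
    [171,[0.0017,0.0068,0],0],
    [171,[0.0017,0.0068,0],0],
    [171,[0.0017,0.0068,0.015],0],
    [171,[0.0017,0.0068,0.03],0],
    [171,[0.0017,0.0068,0.03],0],
    [171,[0.0017,0.0068,0.03],0],
  ],
)

```text
time: 14.8
position: [532.8, 123.7, 127.6]
orientation: [[-0.997, 0.075, 0.002], [0.075, 0.997, -0.0], [-0.002, 0.0, -1.0]]
ft_force: [-14.3, 1.8, 31.3]
grip_width: 0.33
grasp_force: 13.6
```

```bash
python3 - <<'E'
from h import *
w=W(-48.5,111.4);mv([*w,113],85.7);s=ctrl.observe();print(s['ft_force'],s['ft_torque'],s['grip_width'],s['orientation'].round(3)[:,2])
E
```

```text
t 14.8 pos [532.8 123.7 127.6] station [-47.5 111.9]
shift [ 0.001  -0.0005  0.0146] turn -0.0
[-14.28831951   1.75583052  31.29975653] [-0.90826906  1.9691206  -0.48758576] 0.33027070403632347 [ 0.002 -0.    -1.   ]
```

The force and torque point to the inner finger resting on a handle post. I don't need that grip for tipping, so I'll push the bar from outside with shut fingers, which keeps clear of posts and rim.

Call:
apply_moves(
  steps=[
    [171,[0.001,0,-0.015],0],
    [171,[0.001,0,-0.03],0],
    [171,[0.001,0.0,-0.045],0],
    [255,[0.001,0.01,-0.045],0],
    [255,[0.001,0.025,-0.045],0],
    [255,[0.001,0.025,-0.045],0],
    [255,[0.001,0.025,-0.045],0],
    [255,[0.001,0.025,-0.045],0],
  ],
  newtons=20,
)

```text
time: 15.6
position: [531.9, 148.3, 166.1]
orientation: [[-0.997, 0.074, -0.002], [0.074, 0.997, -0.0], [0.002, -0.001, -1.0]]
ft_force: [-0.2, 0.1, 0.0]
grip_width: -0.0
grasp_force: 0.0
```

```bash
python3 - <<'E'
from h import *
w=W(-48,134);mv([*w,117],85.7);s=ctrl.observe();print(s['ft_force'],s['grip_width'])
f=grab('top')
hsv=cv2.cvtColor(f['frame'],cv2.COLOR_RGB2HSV)
y=((hsv[...,0]>22)&(hsv[...,0]<34)&(hsv[...,1]>150)&(hsv[...,2]>60)).astype(np.uint8)
print(y[240:300,248:295].sum(1))
m=y[276:303,278:294];print(np.argwhere(m).mean(0)[::-1]+[278,276])
E
```

```text
t 15.6 pos [531.9 148.3 166.1] station [-50.3 136.3]
shift [-0.0024 -0.0023  0.0491] turn 0.001
[-0.18377157  0.06731347  0.00989193] -0.00043341143699058047
[ 0  0  0  0  0  0  0  0  0  4  4  4  0  0  0  0  0  0  1  5  5  5  5  5
  5  5  3  3  3  3  7 14 16 11  0  0  0  2  4  4  5  5  4  4  4  5  5  5
  5  5  5  5  5  5  4  4  4  5  5  5]
[282.87394958 290.02521008]
```

```bash
python3 - <<'E'
from h import *
f=grab('top')
hsv=cv2.cvtColor(f['frame'],cv2.COLOR_RGB2HSV)
y=((hsv[...,0]>22)&(hsv[...,0]<34)&(hsv[...,1]>150)&(hsv[...,2]>60))
g=hsv[...,1]<90
for v in range(258,306,2):
    u=np.where(y[v,240:300])[0]+240
    if len(u): print(v,u.tolist(), S(onz(f,[[u[u>270].mean() if (u>270).any() else 0,v]],50)[0]).round(1))
c=f['frame'][210:300,240:310]
np.set_printoptions(linewidth=250)
print(f['frame'][262,262:312].sum(1)); print(f['frame'][250,262:312].sum(1))
E
```

```text
258 [253, 254] [-92.1 772.5]
260 [251, 252, 253, 254] [-97.2 771.5]
262 [250, 251, 252, 253, 254] [-102.3  770.5]
264 [250, 251, 252, 253, 254] [-107.3  769.5]
266 [251, 252, 253] [-112.3  768.5]
268 [251, 252, 253] [-117.4  767.5]
270 [251, 252, 253, 254, 255, 256, 257] [-122.4  766.5]
272 [251, 252, 253, 254, 255, 256, 257, 258, 259, 260, 261, 262, 263, 264, 265, 266] [-127.4  765.5]
278 [282, 283, 284, 285] [-79.9  46.7]
280 [282, 283, 284, 285, 286] [-84.6  45. ]
282 [282, 283, 284, 285] [-89.5  45.8]
284 [282, 283, 284, 285] [-94.4  45.3]
286 [281, 282, 283, 284, 285] [-99.3  46.1]
288 [281, 282, 283, 284, 285] [-104.1   45.6]
290 [281, 282, 283, 284, 285] [-108.9   45.1]
292 [281, 282, 283, 284, 285] [-113.7   44.7]
294 [281, 282, 283, 284] [-118.6   45.4]
296 [281, 282, 283, 284] [-123.3   44.9]
298 [280, 281, 282, 283, 284] [-128.2   45.7]
300 [280, 281, 282, 283, 284] [-133.    45.2]
302 [280, 281, 282, 283, 284] [-137.7   44.8]
304 [281, 282, 283, 284] [-142.4   43.1]
[296 290 321 534 692 546 258 287 256 145 161 172 178 175 180 181 192 196 194 187 176 190 204 186 172 165 137 158 197 210 292 418 421 305 278 286 288 263 200 194 330 449 447 448 449 400 226 127 134 137]
[374 416 406 403 456 437 368 275 283 258 159 160 163 172 172 175 177 187 201 194 183 183 173 171 175 166 158 145 154 163 163 223 367 422 302 277 279 283 271 210 170 334 475 467 470 471 410 233 112 125]
```

```bash
python3 - <<'E'
from h import *
w=W(-125,44.5);mv([*w,166],85.7)
E
```

```text
t 15.7 pos [532.1 148.1 166.5] station [-50.1 136.1]
shift [ 0.075  -0.0916  0.0006] turn 0.0005
```

Call:
apply_moves(
  steps=[
    [200,[0.04,0,0],0],
    [150,[0.075,-0.01,0],0],
    [150,[0.075,-0.05,0],0],
    [150,[0.075,-0.0916,0],0],
    [150,[0.075,-0.0916,0],0],
    [150,[0.075,-0.0916,0.05],0],
    [150,[0.075,-0.0916,0.1],0],
    [150,[0.075,-0.0916,0.14],0],
    [150,[0.075,-0.0916,0.147],0],
    [150,[0.075,-0.0916,0.147],0],
    [255,[0.075,-0.0916,0.147],0],
    [255,[0.075,-0.0916,0.147],0],
  ],
  newtons=60,
)

```text
time: 16.9
position: [453.1, 62.6, 22.9]
orientation: [[-0.997, 0.074, 0.005], [0.074, 0.997, 0.0], [-0.005, 0.0, -1.0]]
ft_force: [-0.2, 0.1, 5.3]
grip_width: 0.106
grasp_force: 60.2
```

Call:
apply_moves(
  steps=[
    [255,[0,0,0],0],
    [255,[0,0,0],0],
    [255,[0,0,0],0],
    [255,[0,-0.002,0],0],
    [255,[0,-0.004,0],0],
    [255,[0,-0.006,0],0],
    [255,[0,-0.008,0],0],
    [255,[0,-0.009,0],0],
    [255,[0,-0.009,0],0],
  ],
)

```text
time: 17.8
position: [452.8, 54.4, 22.9]
orientation: [[-0.997, 0.074, 0.006], [0.074, 0.997, 0.002], [-0.006, 0.002, -1.0]]
ft_force: [0.5, 4.6, 3.8]
grip_width: 0.102
grasp_force: 60.1
```

```bash
python3 - <<'E'
from h import *
w=W(-125,36);mv([*w,20],85.7);s=ctrl.observe();print(s['ft_force'],s['grip_width']*85)
E
```

```text
t 17.8 pos [452.8  54.4  22.9] station [-122.1   36.7]
shift [ 0.0029 -0.0007  0.0028] turn 0.0009
[0.53185004 4.5632645  3.77075341] 8.700331223175592
```

Call:
apply_moves(
  steps=[
    [255,[0,-0.002,0],0],
    [255,[0,-0.003,0],0],
    [255,[0,-0.003,0],0],
    [255,[0,-0.003,0],0],
    [150,[0,-0.002,0],0],
    [150,[0,-0.002,0],0],
    [150,[0,-0.002,0],0],
    [150,[0.01,-0.002,-0.05],0],
    [150,[0.01,-0.002,-0.1],0],
    [150,[0.01,-0.002,-0.145],0],
    [150,[0.01,0.04,-0.145],0],
    [255,[0.01,0.09,-0.145],0],
  ],
)

```text
time: 19.0
position: [448.6, 143.8, 168.0]
orientation: [[-0.997, 0.079, 0.006], [0.079, 0.997, 0.001], [-0.006, 0.001, -1.0]]
ft_force: [0.5, -0.2, -0.2]
grip_width: 0.256
grasp_force: 0.0
```

```bash
python3 - <<'E'
from h import *
w=W(-47,134);mv([*w,160],85.7)
f=grab('top')
hsv=cv2.cvtColor(f['frame'],cv2.COLOR_RGB2HSV)
y=((hsv[...,0]>22)&(hsv[...,0]<34)&(hsv[...,1]>150)&(hsv[...,2]>60))
for v in range(244,306,5):
    u=np.where(y[v,240:300])[0]+240
    if len(u): print(v,u.tolist(), S(onz(f,[[u[u>270].mean() if (u>270).any() else 0,v]],50)[0]).round(1))
E
```

```text
t 19.0 pos [448.6 143.8 168. ] station [-133.   125.5]
shift [-0.0859  0.0088  0.0085] turn -0.0042
249 [255, 256, 257, 258, 259, 260, 261, 262, 263, 264, 265, 266, 267, 268] [-69.3 777.1]
254 [255, 256, 257, 258] [-82.  774.5]
259 [254, 255, 256, 257] [-94.7 772. ]
264 [254, 255, 256, 257] [-107.3  769.5]
269 [253, 254, 255, 256, 257] [-119.9  767. ]
274 [266, 267, 268, 269] [-132.4  764.5]
279 [285, 286, 287, 288] [-81.7  39.2]
284 [285, 286, 287, 288] [-93.7  38.1]
289 [285, 286, 287, 288] [-105.8   36.9]
294 [284, 285, 286, 287, 288] [-117.8   37. ]
299 [284, 285, 286, 287] [-129.9   37.1]
304 [283, 284, 285, 286, 287] [-141.9   37.1]
```

Call:
apply_moves(
  steps=[
    [255,[-0.02,0.015,0],0],
    [255,[-0.05,0.015,0],0],
    [255,[-0.083,0.015,0],0],
    [255,[-0.083,0.015,0.02],0],
    [255,[-0.083,0.012,0.04],0],
    [255,[-0.083,0.01,0.049],0],
    [255,[-0.083,0.01,0.049],0],
    [255,[-0.083,0.01,0.049],0],
  ],
)

```text
time: 19.85
position: [530.5, 147.6, 116.5]
orientation: [[-0.997, 0.075, 0.001], [0.075, 0.997, 0.0], [-0.001, 0.0, -1.0]]
ft_force: [0.7, 0.3, 0.3]
grip_width: -0.0
grasp_force: 0.0
```

```bash
python3 - <<'E'
from h import *
w=W(-49,124);mv([*w,117],85.7);s=ctrl.observe();print(s['ft_force'])
E
```

```text
t 19.85 pos [530.5 147.6 116.5] station [-51.7 135.6]
shift [-0.0027 -0.0116 -0.0005] turn 0.0003
[0.72892357 0.29599634 0.33179749]
```

Call:
apply_moves(
  steps=[
    [255,[-0.002,-0.006,0],0],
    [255,[-0.002,-0.012,0],0],
    [255,[-0.002,-0.018,-0.005],0],
    [255,[-0.002,-0.025,-0.01],0],
    [255,[-0.002,-0.032,-0.015],0],
    [255,[-0.002,-0.039,-0.019],0],
    [255,[-0.002,-0.046,-0.023],0],
    [255,[-0.002,-0.053,-0.027],0],
    [255,[-0.002,-0.06,-0.03],0],
    [255,[-0.002,-0.067,-0.032],0],
    [255,[-0.002,-0.073,-0.034],0],
    [255,[-0.002,-0.077,-0.034],0],
  ],
)

```text
time: 21.05
position: [526.3, 70.1, 149.9]
orientation: [[-0.997, 0.075, -0.0], [0.075, 0.997, -0.0], [0.0, -0.0, -1.0]]
ft_force: [0.5, -0.5, 0.1]
grip_width: 0.003
grasp_force: 0.1
```

```bash
python3 - <<'E'
from h import *
s=ctrl.observe();print(s['ft_force'],S(s['position']))
f=grab('top');save(f,'t6.png')
g=grab('side');a=f['frame'][200:310,190:410];b=g['frame'][150:310,190:410]
im=np.vstack([cv2.resize(a,(560,280),interpolation=cv2.INTER_CUBIC),cv2.resize(b,(560,320),interpolation=cv2.INTER_CUBIC)])
cv2.imwrite('pics/c6.png',cv2.cvtColor(im,cv2.COLOR_RGB2BGR))
E
```

```text
[ 0.45344872 -0.5246023   0.14073448] [-49.94692404  57.90639696]
```

View pics/c6.png

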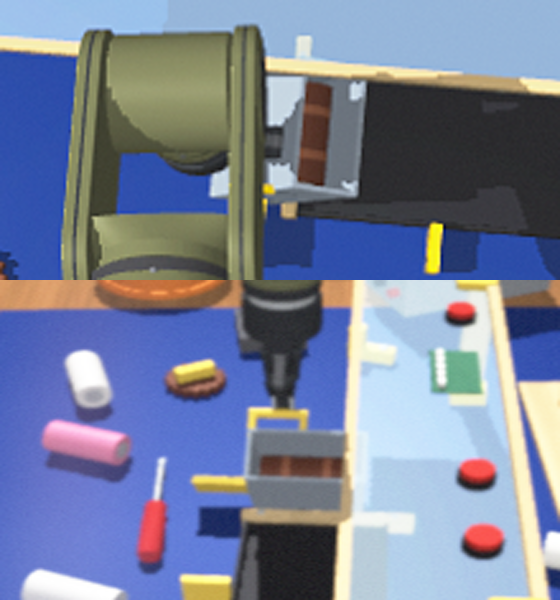

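The tub is tilting evenly over the rail, mouth towards the tray (upper part, (330,140)). The finger is on the bar in the middle of the handle (lower part, (280,410)), and the tray is in place. I keep pushing.

Call:
apply_moves(
  steps=[
    [255,[0,-0.006,-0.001],0],
    [255,[0,-0.012,-0.002],0],
    [255,[0,-0.018,-0.003],0],
    [255,[0,-0.024,-0.003],0],
    [255,[0,-0.03,-0.003],0],
    [255,[0,-0.036,-0.003],0],
    [255,[0,-0.042,-0.003],0],
    [255,[0,-0.048,-0.002],0],
    [255,[0,-0.054,-0.001],0],
    [255,[0,-0.06,0],0],
    [255,[0,-0.066,0.001],0],
    [255,[0,-0.072,0.002],0],
  ],
)

```text
time: 22.35
position: [521.1, -1.5, 147.8]
orientation: [[-0.997, 0.074, -0.0], [0.074, 0.997, 0.0], [0.0, -0.0, -1.0]]
ft_force: [-0.5, 0.3, -0.1]
grip_width: 0.002
grasp_force: 0.0
```

```bash
python3 - <<'E'
from h import *
s=ctrl.observe();print(s['ft_force'],S(s['position']))
f=grab('top');save(f,'t7.png');g=grab('side');save(g,'s7.png')
for ff in(f,g):
    hsv=cv2.cvtColor(ff['frame'],cv2.COLOR_RGB2HSV)
    y=((hsv[...,0]>22)&(hsv[...,0]<34)&(hsv[...,1]>150)&(hsv[...,2]>60)).astype(np.uint8)
    N,l,st,ce=cv2.connectedComponentsWithStats(y)
    for i in range(1,N):
        if st[i,4]>20 and 190<ce[i][0]<420 and 200<ce[i][1]<360: print(st[i],ce[i].round(1))
E
```

```text
[-0.5466607   0.32766438 -0.14692623] [-49.82589904 -13.85317289]
[333 257  10  26 128] [338.5 269.7]
[280 276  20  12 193] [289.2 281.7]
[358 287   6  20  93] [360.2 296.8]
[285 266  21   9  46] [293.6 267.3]
[263 302  17  10 156] [271.5 306.3]
[384 325  21   4  64] [394.1 326.1]
```

Call:
apply_moves(
  steps=[
    [200,[0,0.03,-0.02],0],
    [171,[0.03,0.08,-0.04],0],
    [171,[0.06,0.13,-0.04],0],
    [171,[0.06,0.18,-0.04],0],
    [171,[0.06,0.2,-0.04],0],
    [171,[0.06,0.2,-0.04],0],
  ],
  newtons=20,
)

```text
time: 23.05
position: [475.7, 206.7, 188.5]
orientation: [[-0.998, 0.069, 0.001], [0.069, 0.998, 0.002], [-0.001, 0.002, -1.0]]
ft_force: [-0.0, -0.4, -0.7]
grip_width: 0.326
grasp_force: 0.0
```

```bash
python3 - <<'E'
from h import *
f=grab('top');save(f,'t8.png');g=grab('side')
a=f['frame'][200:310,240:460];b=g['frame'][190:410,240:410]
im=np.vstack([cv2.resize(a,(560,280),interpolation=cv2.INTER_CUBIC),np.pad(cv2.resize(b,(247,320),interpolation=cv2.INTER_CUBIC),((0,0),(0,313),(0,0)))])
im=np.hstack([cv2.resize(a,(480,240)),np.zeros((240,320,3),np.uint8)]);im=np.vstack([im,np.zeros((360,800,3),np.uint8)]);im[:600,480:800]=0
a=cv2.resize(a,(440,220),interpolation=cv2.INTER_CUBIC);im=np.zeros((460,800,3),np.uint8);im[:220,:440]=a;im[:440,445:785]=cv2.resize(b,(340,440),interpolation=cv2.INTER_CUBIC)
cv2.imwrite('pics/c8.png',cv2.cvtColor(im,cv2.COLOR_RGB2BGR))
for ff in(f,g):
    hsv=cv2.cvtColor(ff['frame'],cv2.COLOR_RGB2HSV)
    y=((hsv[...,0]>22)&(hsv[...,0]<34)&(hsv[...,1]>150)&(hsv[...,2]>60)).astype(np.uint8)
    br=((hsv[...,0]<16)&(hsv[...,1]>90)&(hsv[...,2]<150)&(hsv[...,2]>50)).astype(np.uint8)
    for nm,m in(("y",y),("br",br)):
        N,l,st,ce=cv2.connectedComponentsWithStats(m)
        for i in range(1,N):
            if st[i,4]>20 and 190<ce[i][0]<450 and 200<ce[i][1]<390: print(nm,st[i],ce[i].round(1),[S(onz(ff,ce[i],z)[0]).round(0).tolist() for z in(40,105)])
E
```

```text
y [333 257  10  26 127] [338.4 269.5] [[-47.0, -84.0], [-55.0, -83.0]]
y [278 276  22  29 519] [288.3 290.4] [[-108.0, 33.0], [-113.0, 28.0]]
y [358 288   6  19  89] [360.5 297. ] [[-109.0, -143.0], [-114.0, -138.0]]
br [ 362  244   55   42 1809] [388.7 265.1] [[-26.0, -206.0], [-35.0, -198.0]]
y [280 240   8  14  80] [284.1 246.3] [[-97.0, 59.0], [-88.0, -11.0]]
y [285 265  21  10  62] [293.6 267. ] [[-64.0, -19.0], [-58.0, -83.0]]
y [263 300  18  13 200] [271.7 305.4] [[-107.0, -151.0], [-97.0, -206.0]]
y [384 325  21   4  65] [394.2 326.1] [[184.0, -199.0], [171.0, -250.0]]
y [376 367  20  20 159] [383.8 380.8] [[151.0, -345.0], [141.0, -385.0]]
br [257 198  21  10  91] [266.9 202.9] [[-168.0, 251.0], [-153.0, 166.0]]
br [ 283  305   41   43 1367] [302.4 326. ] [[-29.0, -209.0], [-25.0, -259.0]]
```

View pics/c8.png

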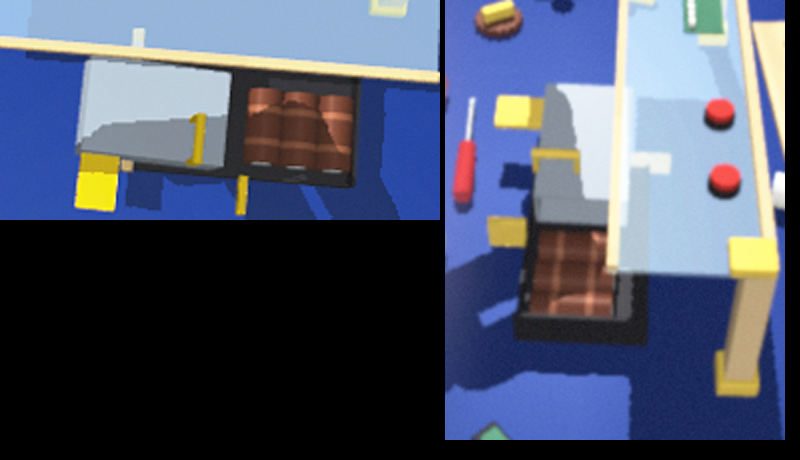

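All three brown rollers lie in the tray (upper part, (300,130)). The tub lies over the rail with its bar on top, at crop (198,140), which is image (338,270). The bar measures about (-55,-84, z≈107) and the geometry agrees. I grip it from above.

```bash
python3 - <<'E'
from h import *
f=grab('top');hsv=cv2.cvtColor(f['frame'],cv2.COLOR_RGB2HSV)
y=((hsv[...,0]>22)&(hsv[...,0]<34)&(hsv[...,1]>150)&(hsv[...,2]>60))
for v in range(256,285,3):
    u=np.where(y[v,325:350])[0]+325
    if len(u): print(v,u.min(),u.max(),S(onz(f,[[u.max()-2,v]],108)[0]).round(1))
s=ctrl.observe();print(s['grip_width'])
w=W(-53,-85);mv([*w,180],85.7)
E
```

```text
259 335 342 [-30.7 -84.6]
262 338 341 [-37.9 -82.8]
265 338 341 [-44.8 -83.4]
268 337 341 [-51.8 -83.9]
271 337 340 [-58.9 -82.2]
274 337 340 [-65.8 -82.7]
277 337 340 [-72.7 -83.2]
280 333 340 [-79.6 -83.8]
0.32870799656303296
t 23.2 pos [476.1 202.9 187.8] station [-110.   186.5]
shift [-0.0567 -0.2716  0.0079] turn 0.0011
```

Call:
apply_moves(
  steps=[
    [150,[-0.01,-0.05,0],0],
    [150,[-0.02,-0.1,0],0],
    [150,[-0.03,-0.15,0],0],
    [150,[-0.04,-0.2,0],0],
    [150,[-0.0545,-0.24,0],0],
    [150,[-0.0545,-0.27,0.0],0],
    [150,[-0.0545,-0.27,0.03],0],
    [150,[-0.0545,-0.27,0.05],0],
    [150,[-0.0545,-0.27,0.05],0],
    [150,[-0.0545,-0.27,0.05],0],
  ],
)

```text
time: 24.2
position: [510.1, -71.2, 138.0]
orientation: [[-0.997, 0.076, -0.001], [0.076, 0.997, 0.0], [0.001, 0.0, -1.0]]
ft_force: [0.2, 0.7, 0.4]
grip_width: 0.417
grasp_force: 0.0
```

```bash
python3 - <<'E'
from h import *
w=W(-55.5,-83.5);mv([*w,97],85.7)
E
```

```text
t 24.2 pos [510.1 -71.2 138. ] station [-55.5 -84.2]
shift [-0.0001  0.0007  0.041 ] turn -0.0011
```

Call:
apply_moves(
  steps=[
    [150,[0,0.0007,0.02],0],
    [150,[0,0.0007,0.035],0],
    [150,[0,0.0007,0.041],0],
    [150,[0,0.0007,0.041],0],
    [255,[0,0.0007,0.041],0],
    [255,[0,0.0007,0.041],0],
    [255,[0,0.0007,0.041],0],
    [255,[0,0.0007,0.041],0],
    [255,[0,0.0007,0.041],0],
  ],
  newtons=4,
)

```text
time: 25.1
position: [511.2, -70.1, 97.9]
orientation: [[-0.997, 0.074, 0.002], [0.074, 0.997, -0.001], [-0.002, -0.001, -1.0]]
ft_force: [1.1, -1.7, 2.1]
grip_width: 0.128
grasp_force: 21.0
```

```bash
python3 - <<'E'
from h import *
s=ctrl.observe();print(s['ft_force'],s['grip_width']*85,s['grasp_force'],S(s['position']),s['position'][2])
E
```

```text
[ 1.09109357 -1.67028442  2.06692196] 10.915298275868537 20.982081592082977 [-54.48705989 -82.98170887] 97.86730214582832
```

Call:
apply_moves(
  steps=[
    [255,[0,0.003,-0.004],0],
    [255,[0,0.008,-0.009],0],
    [255,[0,0.013,-0.015],0],
    [255,[0,0.02,-0.02],0],
    [255,[0,0.027,-0.024],0],
    [255,[0,0.034,-0.028],0],
    [255,[0,0.041,-0.0315],0],
    [255,[0,0.041,-0.0315],0],
  ],
)

```text
time: 25.9
position: [513.8, -27.8, 129.0]
orientation: [[-0.997, 0.073, 0.001], [0.073, 0.997, 0.0], [-0.001, 0.0, -1.0]]
ft_force: [0.1, -0.4, -3.3]
grip_width: 0.126
grasp_force: 19.5
```

```bash
cat >> h.py <<'E'
def bar():
    s=ctrl.observe();print(s['ft_force'].round(1),s['ft_torque'].round(2),round(s['grip_width']*85,1),s['grasp_force'],S(s['position']),s['position'][2])
    for c in("top","side"):
        f=grab(c);save(f,f"{c}_{s['time']:.2f}.png");hsv=cv2.cvtColor(f['frame'],cv2.COLOR_RGB2HSV)
        y=((hsv[...,0]>22)&(hsv[...,0]<34)&(hsv[...,1]>150)&(hsv[...,2]>60)).astype(np.uint8)
        br=((hsv[...,0]<16)&(hsv[...,1]>90)&(hsv[...,2]<150)&(hsv[...,2]>50)).astype(np.uint8)
        for nm,m in(("y",y),("br",br)):
            N,l,st,ce=cv2.connectedComponentsWithStats(m)
            for i in range(1,N):
                if st[i,4]>20 and 230<ce[i][0]<430 and 215<ce[i][1]<360: print(c,nm,st[i],ce[i].round(1),[S(onz(f,ce[i],z)[0]).round(0).tolist() for z in(30,100)])
E
python3 -c "
from h import *
bar()"
```

```text
[ 0.1 -0.4 -3.3] [-0.1   0.09  0.04] 10.7 19.528891146183014 [-55.05782125 -40.64373006] 128.95964518545378
top y [316 277   9   4  25] [320.1 278.2] [[-71.0, -41.0], [-78.0, -42.0]]
top y [286 279   8  10  68] [290.  283.6] [[-90.0, 31.0], [-96.0, 26.0]]
top y [358 287   6  20  94] [360.6 296.9] [[-108.0, -143.0], [-113.0, -139.0]]
top br [ 362  244   55   42 1820] [390.  264.4] [[-23.0, -210.0], [-33.0, -201.0]]
side y [266 243  25  11  58] [280.1 248.6] [[-108.0, 60.0], [-98.0, -15.0]]
side y [263 302  17  10 155] [271.5 306.3] [[-108.0, -146.0], [-98.0, -204.0]]
side y [384 324  21   5  66] [394.1 326. ] [[185.0, -191.0], [172.0, -246.0]]
side br [ 283  305   41   44 1431] [303.3 327.9] [[-27.0, -207.0], [-23.0, -260.0]]
```

Call:
apply_moves(
  steps=[
    [255,[0,0.006,-0.002],0],
    [255,[0,0.013,-0.004],0],
    [255,[0,0.02,-0.007],0],
    [255,[0,0.027,-0.01],0],
    [255,[0,0.034,-0.015],0],
    [255,[0,0.041,-0.019],0],
    [255,[0,0.048,-0.021],0],
    [255,[0,0.055,-0.022],0],
    [255,[0,0.06,-0.023],0],
    [255,[0,0.06,-0.023],0],
  ],
)

```text
time: 27.0
position: [518.1, 31.7, 151.5]
orientation: [[-0.997, 0.074, 0.0], [0.074, 0.997, 0.0], [-0.0, 0.0, -1.0]]
ft_force: [0.2, 0.3, -3.3]
grip_width: 0.13
grasp_force: 19.6
```

```bash
python3 -c "
from h import *
bar()"
```

```text
[ 0.2  0.3 -3.3] [-0.09  0.1  -0.04] 11.1 19.616102278232574 [-55.30469174  19.05066168] 151.51674320885934
top y [289 273  11   5  37] [293.9 275.1] [[-69.0, 24.0], [-76.0, 19.0]]
top y [257 278  18  12 201] [265.3 283.4] [[-95.0, 92.0], [-101.0, 83.0]]
top y [358 287   6  20  94] [360.6 296.9] [[-108.0, -143.0], [-113.0, -139.0]]
top br [ 361  244   56   42 1917] [389.4 264.1] [[-22.0, -209.0], [-32.0, -200.0]]
side y [267 234  18   3  30] [275.8 235.1] [[-126.0, 116.0], [-114.0, 36.0]]
side y [263 302  17  10 155] [271.4 306.3] [[-109.0, -146.0], [-98.0, -204.0]]
side y [384 324  21   5  67] [394.  326.1] [[185.0, -191.0], [172.0, -246.0]]
side br [374 282  12   5  21] [378.6 284.2] [[156.0, -59.0], [145.0, -124.0]]
side br [ 283  305   41   44 1485] [303.6 327.3] [[-27.0, -205.0], [-23.0, -258.0]]
```

Call:
apply_moves(
  steps=[
    [224,[0,0,0],0],
    [224,[0,0,0],0],
    [224,[0,0,0],0],
  ],
  newtons=4,
)

```text
time: 27.4
position: [518.0, 30.8, 151.4]
orientation: [[-0.997, 0.075, -0.0], [0.075, 0.997, -0.0], [0.0, -0.0, -1.0]]
ft_force: [-0.2, 0.3, -3.4]
grip_width: 0.132
grasp_force: 19.6
```

```bash
python3 -c "
from h import *
bar()"
```

```text
[-0.2  0.3 -3.4] [-0.07  0.13 -0.02] 11.2 19.61342543363571 [-55.3051818   18.10895529] 151.40595049313544
top y [289 273  12   5  38] [294.3 275.1] [[-69.0, 23.0], [-76.0, 18.0]]
top y [257 278  19  12 201] [266.  283.4] [[-95.0, 90.0], [-101.0, 81.0]]
top y [358 287   6  20  94] [360.6 296.9] [[-108.0, -143.0], [-113.0, -139.0]]
top br [ 361  244   56   42 1922] [389.4 264.1] [[-22.0, -209.0], [-32.0, -200.0]]
side y [267 234  18   3  31] [275.6 235.1] [[-127.0, 116.0], [-115.0, 36.0]]
side y [263 302  17  10 156] [271.4 306.3] [[-109.0, -146.0], [-98.0, -204.0]]
side y [384 325  21   4  65] [394.2 326.1] [[185.0, -191.0], [172.0, -246.0]]
side br [371 247  12   5  22] [376.3 249.8] [[156.0, 70.0], [146.0, -6.0]]
side br [ 283  304   41   45 1488] [303.5 327.4] [[-27.0, -205.0], [-23.0, -259.0]]
```

Call:
apply_moves(
  steps=[
    [221,[0,0,0],0],
    [221,[0,0,0],0],
  ],
)

```text
time: 27.7
position: [518.1, 31.0, 151.6]
orientation: [[-0.997, 0.074, -0.0], [0.074, 0.997, -0.0], [0.0, -0.0, -1.0]]
ft_force: [-2.9, -1.5, 0.8]
grip_width: 0.134
grasp_force: 10.5
```

Call:
apply_moves(
  steps=[
    [220,[0,0,0],0],
    [220,[0,0,0],0],
  ],
)

```text
time: 27.9
position: [518.3, 31.0, 152.0]
orientation: [[-0.997, 0.074, 0.001], [0.074, 0.997, -0.0], [-0.001, -0.0, -1.0]]
ft_force: [-1.5, -0.9, -1.2]
grip_width: 0.138
grasp_force: 3.9
```

```bash
python3 -c "
from h import *
bar()" | head -4
```

```text
[-1.5 -0.9 -1.2] [-0.12  0.13  0.01] 11.7 3.87236874550581 [-55.00518967  18.32687933] 151.98016048619508
top y [289 272  13   7  47] [295.1 275.4] [[-69.0, 21.0], [-76.0, 16.0]]
top y [265 282  18   8 125] [273.6 285.7] [[-99.0, 71.0], [-104.0, 63.0]]
top y [358 287   6  20  94] [360.6 296.9] [[-108.0, -143.0], [-113.0, -139.0]]
```

Call:
apply_moves(
  steps=[
    [220,[0,0.006,-0.002],0],
    [220,[0,0.012,-0.004],0],
    [220,[0,0.018,-0.006],0],
    [220,[0,0.024,-0.007],0],
    [220,[0,0.03,-0.008],0],
    [220,[0,0.036,-0.008],0],
    [220,[0,0.036,-0.008],0],
  ],
)

```text
time: 28.7
position: [521.0, 67.7, 160.1]
orientation: [[-0.997, 0.073, 0.001], [0.073, 0.997, 0.0], [-0.001, 0.0, -1.0]]
ft_force: [-1.4, -0.8, 1.4]
grip_width: 0.14
grasp_force: 4.2
```

```bash
python3 -c "
from h import *
bar()" | grep -v br
```

```text
[-1.4 -0.8  1.4] [-0.12  0.32  0.05] 11.9 4.210171177983284 [-55.08963636  55.1587501 ] 160.11878790922515
top y [272 270   9   6  35] [275.9 272.6] [[-66.0, 69.0], [-74.0, 61.0]]
top y [263 282  14   6  79] [269.7 284.7] [[-97.0, 81.0], [-103.0, 72.0]]
top y [358 287   6  20  94] [360.6 296.9] [[-108.0, -143.0], [-113.0, -139.0]]
side y [264 235  20   4  30] [273.9 236.7] [[-131.0, 108.0], [-119.0, 29.0]]
side y [263 302  17  10 154] [271.5 306.3] [[-109.0, -146.0], [-98.0, -204.0]]
side y [384 325  21   4  65] [394.2 326.1] [[185.0, -191.0], [172.0, -246.0]]
```

Call:
apply_moves(
  steps=[
    [220,[0,0.003,0.004],0],
    [220,[0,0.008,0.008],0],
    [220,[0,0.014,0.01],0],
    [220,[0,0.02,0.01],0],
    [220,[0,0.026,0.01],0],
    [220,[0,0.032,0.01],0],
    [220,[0,0.038,0.01],0],
    [220,[0,0.038,0.01],0],
  ],
)

```text
time: 29.6
position: [523.3, 105.5, 148.6]
orientation: [[-0.997, 0.074, -0.001], [0.074, 0.997, 0.0], [0.001, 0.0, -1.0]]
ft_force: [-0.4, 0.1, -2.5]
grip_width: 0.137
grasp_force: 4.3
```

```bash
python3 -c "
from h import *
bar()" | grep -v br
```

```text
[-0.4  0.1 -2.5] [-0.05  0.02 -0.  ] 11.6 4.33562658727169 [-55.67262654  93.02034836] 148.64668667176218
top y [254 268   6   9  37] [256.6 272.8] [[-71.0, 116.0], [-78.0, 105.0]]
top y [358 287   6  20  94] [360.6 296.9] [[-108.0, -143.0], [-113.0, -139.0]]
side y [263 234  19   6  83] [272.6 236.7] [[-135.0, 108.0], [-122.0, 30.0]]
side y [263 302  17  10 154] [271.5 306.3] [[-109.0, -146.0], [-98.0, -204.0]]
side y [384 325  21   4  62] [393.8 326.1] [[184.0, -191.0], [171.0, -246.0]]
```

Call:
apply_moves(
  steps=[
    [220,[0,0.006,0.001],0],
    [220,[0,0.012,0.002],0],
    [220,[0,0.018,0.003],0],
    [220,[0,0.024,0.006],0],
    [220,[0,0.03,0.009],0],
    [220,[0,0.036,0.011],0],
    [220,[0,0.041,0.013],0],
    [220,[0,0.041,0.013],0],
  ],
)

```text
time: 30.5
position: [526.7, 147.1, 137.0]
orientation: [[-0.997, 0.074, 0.0], [0.074, 0.997, 0.001], [-0.0, 0.001, -1.0]]
ft_force: [-2.9, 1.2, 5.3]
grip_width: 0.141
grasp_force: 5.4
```

```bash
python3 -c "
from h import *
bar()" | grep -v br
```

```text
[-2.9  1.2  5.3] [ 0.44  0.58 -0.03] 12.0 5.426261723041534 [-55.33136408 134.7247309 ] 137.0118853374698
top y [256 282   9  28 162] [259.9 295.5] [[-126.0, 102.0], [-129.0, 92.0]]
top y [358 288   6  19  90] [360.5 297. ] [[-109.0, -143.0], [-114.0, -138.0]]
side y [264 232  20   9 143] [273.7 235.8] [[-132.0, 112.0], [-119.0, 33.0]]
side y [263 300  18  12 189] [271.4 305.4] [[-109.0, -143.0], [-99.0, -201.0]]
side y [384 325  21   4  64] [394.2 326.1] [[185.0, -191.0], [172.0, -246.0]]
```

Call:
apply_moves(
  steps=[
    [195,[0.003,0,0],0],
    [180,[0.003,0,0],0],
    [180,[0.003,0,-0.025],0],
    [180,[0.003,0,-0.05],0],
    [180,[0.003,0.0,-0.07],0],
    [180,[0.003,0.0,-0.07],0],
    [180,[0.003,0.04,-0.07],0],
    [180,[0.003,0.09,-0.07],0],
    [180,[0.003,0.14,-0.07],0],
    [180,[0.003,0.19,-0.07],0],
    [180,[0.003,0.21,-0.07],0],
    [180,[0.003,0.21,-0.07],0],
  ],
)

```text
time: 31.8
position: [538.5, 357.2, 204.3]
orientation: [[-0.997, 0.071, -0.002], [0.071, 0.997, -0.001], [0.002, -0.001, -1.0]]
ft_force: [0.3, -0.4, -0.2]
grip_width: 0.292
grasp_force: 0.0
```

```bash
python3 -c "
from h import *
bar()
f=grab('top');hsv=cv2.cvtColor(f['frame'],cv2.COLOR_RGB2HSV)
y=((hsv[...,0]>22)&(hsv[...,0]<34)&(hsv[...,1]>150)&(hsv[...,2]>60))
for v in range(244,320,4):
    u=np.where(y[v,210:300])[0]+210
    if len(u): print(v,u.tolist(), S(onz(f,[[u.mean(),v]],50)[0]).round(1),S(onz(f,[[u.mean(),v]],130)[0]).round(1))
"
```

```text
[ 0.3 -0.4 -0.2] [0.04 0.   0.01] 24.8 0.0 [-59.34573787 345.12532649] 204.3290781648187
top y [246 281  12  28 176] [251.7 294.8] [[-126.0, 122.0], [-129.0, 111.0]]
top y [358 288   6  19  90] [360.5 297. ] [[-109.0, -143.0], [-114.0, -138.0]]
top br [ 362  244   43   42 1156] [382.4 264.4] [[-24.0, -192.0], [-34.0, -184.0]]
top br [406 248  11  38 305] [411.2 266. ] [[-22.0, -263.0], [-32.0, -251.0]]
side y [266 229  18  12 187] [274.9 234.4] [[-129.0, 118.0], [-117.0, 39.0]]
side y [263 299  18  14 217] [271.3 305.3] [[-109.0, -143.0], [-99.0, -201.0]]
side y [384 325  21   4  64] [393.9 326.1] [[185.0, -192.0], [171.0, -246.0]]
side br [373 280  13   7  21] [378.6 283.8] [[156.0, -57.0], [145.0, -123.0]]
side br [285 305  36  18 446] [301.9 314. ] [[-33.0, -166.0], [-29.0, -222.0]]
side br [283 324  41  17 427] [303.4 331.5] [[-27.0, -217.0], [-23.0, -270.0]]
side br [283 340  40   8 185] [302.8 343.8] [[-26.0, -252.0], [-22.0, -301.0]]
252 [224, 225, 226, 227, 228, 229, 230, 231, 232, 233, 234, 235, 236, 237] [-27.3 182.4] [-38.5 165.6]
256 [223, 224, 225, 226] [-38.4 196. ] [-48.8 178.3]
260 [222, 223, 224, 225, 226] [-48.3 196.1] [-58.1 178.4]
264 [221, 222, 223, 224, 225] [-58.3 197.4] [-67.4 179.6]
268 [220, 221, 222, 223, 224] [-68.2 198.7] [-76.7 180.8]
272 [219, 220, 221, 222, 223, 224, 225, 226, 227] [-77.8 195.1] [-85.5 177.4]
276 [233, 234, 235] [-85.2 167.2] [-92.4 151.4]
284 [252, 253, 254, 255, 256, 257] [-100.3  115.3] [-106.5  103.1]
288 [251, 252, 253, 254, 255, 256] [-110.1  116.7] [-115.6  104.4]
292 [250, 251, 252, 253, 254, 255] [-119.9  118.1] [-124.8  105.7]
296 [250, 251, 252, 253, 254, 255] [-129.5  117.1] [-133.7  104.8]
300 [249, 250, 251, 252, 253, 254] [-139.3  118.5] [-142.8  106.1]
304 [248, 249, 250, 251, 252, 253] [-149.   119.9] [-151.9  107.4]
308 [252] [-158.2  115.3] [-160.4  103.1]
```

Call:
apply_moves(
  steps=[
    [180,[0,0,0],0],
    [180,[0,0,0],0],
    [180,[0,0,0],0],
    [180,[0,0,0],0],
    [180,[0,0,0],0],
    [180,[0,0,0],0],
    [180,[0,0,0],0],
    [180,[0,0,0],0],
  ],
)

```text
time: 32.75
position: [539.2, 355.4, 206.4]
orientation: [[-0.997, 0.074, -0.0], [0.074, 0.997, -0.0], [0.0, -0.0, -1.0]]
ft_force: [-0.5, -0.2, 0.7]
grip_width: 0.291
grasp_force: 0.0
```

```bash
python3 -c "
from h import *
bar()
f=grab('top')
# expected pixels for upright tub at (-37,110), yaw -5 rel. station: mouth corners brightness check
c=lambda x,y:W(-37+x*.996+y*.087,110+y*.996-x*.087)
for x,y in((-57,32),(-57,-32),(0,32),(0,-32)):
    q=proj(f,[*c(x*.98,y*.96),170])[0]; u,v=q.round().astype(int);print(q.round(1),f['frame'][v-3:v+4,u].sum(1).tolist(),f['frame'][v,u-3:u+4].sum(1).tolist())
print(proj(f,[*c(-100,0),50]),proj(f,[*c(-32,66),130]))
"
```

```text
[-0.5 -0.2  0.7] [ 0.03  0.04 -0.06] 24.7 0.0 [-58.47626133 343.38864318] 206.44560592118805
top y [247 281  11  28 164] [252.  294.8] [[-126.0, 122.0], [-130.0, 111.0]]
top y [358 288   6  19  90] [360.5 297. ] [[-109.0, -143.0], [-114.0, -138.0]]
top br [ 362  244   43   42 1171] [382.3 264.5] [[-24.0, -191.0], [-34.0, -184.0]]
top br [406 248  11  38 307] [411.2 266. ] [[-22.0, -263.0], [-32.0, -251.0]]
side y [266 230  18  12 179] [274.9 235.1] [[-129.0, 115.0], [-117.0, 36.0]]
side y [263 299  18  14 217] [271.3 305.3] [[-109.0, -143.0], [-99.0, -201.0]]
side y [384 324  21   5  67] [394.  326.1] [[185.0, -191.0], [172.0, -246.0]]
side br [284 305  37  18 461] [301.7 314.1] [[-34.0, -166.0], [-29.0, -223.0]]
side br [283 324  42  17 429] [303.4 331.5] [[-27.0, -217.0], [-23.0, -270.0]]
side br [283 340  40   8 188] [302.8 343.8] [[-26.0, -252.0], [-22.0, -301.0]]
[233.4 273.1] [702, 682, 694, 640, 593, 539, 502] [574, 593, 624, 640, 651, 690, 691]
[261. 278.] [377, 324, 306, 278, 284, 342, 359] [377, 425, 400, 278, 284, 281, 282]
[238.5 248.2] [410, 436, 441, 434, 430, 426, 397] [285, 294, 359, 434, 333, 271, 284]
[265.8 252.9] [378, 371, 322, 302, 284, 268, 272] [441, 448, 415, 302, 281, 280, 284]
[[251.52992166 298.88159115]] [[223.66915246 262.19470494]]
```

```bash
python3 -c "
from cell import ctrl
print(ctrl.sign_off())"
```

```text
the job is handed in; nothing more can be done
None
```

I handed the job in with the tray docked at the rail, all three rollers lying in it, and the empty tub upright on its own side, about 110 mm from the rail and 37 mm off centre along it; no verdict came back, and two blocked grips on the bar handle (21 and 31 N, most likely against the tub) were not checked for shelf contact.

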